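# Take a welding mask off its spring peg and stand it in the bench holder

### The job

Take the welding mask with two wide windows off its display peg: draw it towards the peg's tip and, feeling for the upturned tip, raise its top end to clear it as it slides off, gently, without straining the springy peg. Then stand it upright and fully down in the slot of the aluminium holder block and let go. Leave the other mask hanging and everything else where it is.

Things in the scene. Friction and masses are not known exactly. Their poses are not given: they have to be found in the camera images.
- mask_two_grip (a point): the mask to move: plain grey upright plate, 60 mm wide, 155 tall, 8 thick, about 0.12 kg, with two wide windows (40x20 mm) one above the other. This point: middle of the solid head above its hang slot, to be pinched across the 8 mm thickness; 20 mm below the top edge, 135 mm above the lower end. Axes: x through the thickness, y across the width, z up.
- mask_two: the same mask; origin at the middle of its lower end, same axes
- mask_two_slot (a point): the same mask: the middle of its hang slot, 95 mm above the lower end; the slot is 16 mm wide and 20 mm tall, its top edge 30 mm below the grip point. At the start the slot's top edge rests on the peg.
- mask_three_grip (a point): the other mask, which stays: same plate, same size and slot, but with three narrow upright windows (10 mm wide, 46 mm tall) side by side; the same point on its head
- stand: plywood display stand, fixed to the bench: base 260 mm wide and 150 mm deep, upright panel 12 mm thick and 160 mm high. Origin on the bench under the panel. The two pegs, 124 mm apart, point along its -x (roughly to the robot). The plates hang about 62 mm in front of the panel's middle plane.
- peg_left (a point): where the left (+y) steel peg leaves the panel, on its axis, 150 mm above the bench. Each peg is a level round rod 6 mm thick whose end is bent up at 45 degrees; the bent part's axis goes 26 mm out and 26 mm up to a round end. How far a peg sticks out was set by hand and is not reported: the bend begins 15 to 65 mm in front of the plate that hangs on it.
- peg_right (a point): the same point of the right (-y) peg. On the level rod the slot has 14 mm of play up and down, on the bent part (plate upright) only about 3.5 mm, so a mask must rise as it comes out along the bend. The pegs are springy (the tip gives about 1 mm for 6 N up or down); more than 12 N between mask and peg strains them.
- holder: fixed aluminium block, 60 mm (its x) by 100 mm (its y) by 35 mm high, with one slot in its top, 11 mm wide along its x, 65 mm long along its y, 25 mm deep, with small chamfers. Origin: centre of its underside. Either face of the mask may look either way.
- holder_floor (a point): centre of the slot's floor, 10 mm above the bench; the mask's lower end rests here in the end
- flux_tin: bystander: small round flux tin with a yellow lid, 51 mm across, 21 mm high, in front of the stand between the two pegs; origin at the centre of its underside
- multimeter: bystander: hand-held multimeter lying on its back, 158x80x46 mm, on the left; origin at the centre of its underside
- solder_spool: bystander: spool of solder, 56 mm across, 38 mm high, at the right; origin at the centre of its underside
- cup_strip: bystander: white open parts cup, 68 mm across, 42 mm high, right of the stand; origin at the centre of its underside
- bms_0: bystander: green protection board lying flat, 97x64x9 mm, near the robot on the right; origin at the centre of its underside
- tape_kapton: bystander: flat roll of tape, 86 mm across, 12 mm high, near the robot on the left; origin at the centre of its underside
- driver_a: bystander: screwdriver lying down, 177x26x29 mm, on the right; origin at the centre of its underside
Mind the look-alikes: they are no part of the job. What is shaped like the mask_two but yellow is not meant. Leave any orange look-alike of the holder alone.

How it is judged (in metres and radians):
On the way:
1. the two-window mask is off its peg: drawn out past the tip and touching the stand no more (distance of mask_two_slot from where it was at the start of the episode above 0.105 m and contact force between mask_two and stand below 0.1 N), for 0.1 s.
At the end, for the whole second after the job is handed in: The two-window mask stands in the holder's slot, its lower end on the slot's floor (within 4 mm in height, 7 mm in all), upright within 0.2 rad, at rest and released; the three-window mask still hangs on its peg (distance between mask_two and holder_floor below 0.007 m and z of mask_two in the frame of holder_floor below 0.004 m and angle between mask_two's own z axis and vertical below 0.2 rad and linear speed of mask_two below 0.02 m/s and z of mask_three_grip in the frame of stand above 0.17 m); the robot touches nothing.
It fails at once if the two-window mask and the stand (with its pegs) press on each other with more than 12 N (contact force between mask_two and stand above 12 N).
It fails at once if the three-window mask is moved by more than 20 mm (distance of mask_three_grip from where it was at the start of the episode above 0.02 m).
It fails at once if any of the things standing about (tin, multimeter, spool, cup, board, tape, screwdriver) is moved by more than 20 mm (distance of any of flux_tin, multimeter, solder_spool, cup_strip, bms_0, tape_kapton, driver_a from where it was at the start of the episode above 0.02 m).
It also fails if it takes over 72 s, if anything falls off the work surface, if the arm or the gripper's body presses on something with over 40 N, if the wrist force passes 120 N, or if a joint passes its speed limit or range.

### The arm

A 6-joint arm with a two-finger parallel gripper is mounted at the origin on a cart in front of the work surface, level with it; the furniture and walls round the work are solid. World frame = base frame: x ahead of the robot, y to its left, z up, the work surface at z = 0. Lengths are in mm, angles in degrees, forces in N, time in s.
With the tool pointing down it reaches from about 350 to 725 mm from the base axis. Payload 4.3 kg.
Tool frame: the origin (TCP) lies at the very end of the fingers, on their centre line; the grasp point (between the pads) lies 19 mm behind it; z points along the fingers, x is the direction in which the jaws open and shut, and the axes are right-handed (so a half turn about z gives the same grasp; the last joint's range is limited). The gripper opens to 85 mm and grips with 20 to 120 N. Pads are 22 mm wide; open, the fingers measure 114 mm over their backs; the gripper's body (76 mm by 85 mm) begins 54 mm behind the grasp point. The pads swing forward as they close: fully open they stand 13 mm farther back than shut.
Start: joints at [66.331, 21.618, 4.641, 73.018, 0, 83.68], TCP at [171.47, 548.879, 202.129] pointing down, gripper open.
Joint ranges: [-156.06, 156.06], [-48.1, 94.91], [-58.44, 69.94], [-101.28, 121.22], [-78.64, 73.56], [-180, 180]. Speed limits (degrees/s): [147.25, 147.25, 180, 180, 180, 180].

### API

Orientations are given as a 3x3 rotation matrix whose columns are the frame's x, y, z axes.
In Python, from bench import env gives the robot as it stands.
- The arm moves only by the tool carry_out, never from a script. Its arguments are lists of equal length, an entry for each row: "linear": the shift along the tool's x, y, z in m, a list of three; "turn": the turn, a rotation vector about the tool's x, y, z in degrees, a list of three; "jaw": the opening, from 0 (shut) to 1 (fully open). A call has 1 to 8 rows; each row shifts and turns the pose as measured when the row begins, along the tool's axes as they then stand; what a row does not reach is not made up. A row lasts 1/12 s, in which the tool goes at most 41.7 mm and 7.16 degrees, less where a joint would pass 70% of its speed; a pose out of reach is approached as far as the arm can. A call is refused whole if a number of a shift passes 0.0417 or a number of a turn 7.16, either way. A call with a gripper value outside its range is refused whole. The fingers move at their own pace and stop on an object; "newtons" is the grip in N (left out, the last holds). Time passes only in rows, so rows that do not move let the fingers close. It gives the time, the measured TCP pose, the force and the opening at its end, in the units of the state.
- env.get_state(): the state, without advancing time (a new reading comes with each control period).
- env.read_camera(name): name is "scene" or "top"; returns the picture (384x512x3 uint8, blue, green, red); there is no depth.
- env.get_calibration(name): a dict with "fx", "fy", "cx", "cy" (pixels), "R" (3x3) and "t" (3): a world point X has camera coordinates R X + t. Camera axes: x right, y down, z forward; pixel columns grow to the right and rows downward; lengths in mm; the calibration is good to about 2 mm. A picture is of the moment at which its call begins. get_calibration takes no time and is no camera call.
- env.hand_in(): hands the job in, once; it reports no verdict.
The state is a dict: "time_s": time; "joints": joint angles; "qvel": joint speeds; "tau": joint torques, N m; "ee_pos": TCP position; "ee_rot": TCP orientation; "wrist_force": force on the tool from outside, world axes, zero at the start; "wrist_torque": the same for the moment, N m; "gripper_width": finger opening in mm.
Only numpy, scipy, OpenCV 4.12 (cv2) and the standard library are available. Lean on these libraries where they do the work, as an engineer would, in place of code of your own. Each camera call takes 0.05 s, during which the arm holds its last target. There are 200 camera calls.

## Working session

There is one attempt and no reset: what is moved stays moved. The work goes in short steps, Python scripts to look and compute and a tool call to move; the robot and the scene stay as the last step left them, time stands still between calls to the robot, and variables do not carry over. Pictures are saved under pics/ and viewed, about 8 in all and at most 12, crops included, and the job is handed in when it is done.

Besides the shell and the picture viewer there is one more tool, called after "Request:" by a JSON object that holds its "method" and its "body", one argument or row to a line. carry_out: Moves the arm, as the interface text tells. Its arguments: {"type":"object","properties":{"linear":{"type":"array","items":{"type":"array","items":{"type":"number"}}},"turn":{"type":"array","items":{"type":"array","items":{"type":"number"}}},"jaw":{"type":"array","items":{"type":"number"}},"newtons":{"type":"number"}},"required":["linear","turn","jaw"]}

```bash
mkdir -p pics; python3 - <<'E'
from bench import env
import cv2
for n in("scene","top"):
    cv2.imwrite(f"pics/{n}0.png",env.read_camera(n)); c=env.get_calibration(n); print(n,c)
s=env.get_state(); print(s)
E
```

```text
scene {'fx': 484.8725876854874, 'fy': 484.8725876854874, 'cx': 259.2273875293029, 'cy': 197.45426708451214, 'R': array([[ 0.87178612, -0.48944606,  0.02077287],
       [-0.26629675, -0.50905803, -0.81850227],
       [ 0.41118731,  0.70802717, -0.57412762]]), 't': array([-481.66125133,  219.86139707, 1585.36450236])}
top {'fx': 375.3678658951943, 'fy': 375.3678658951943, 'cx': 254.88684446115718, 'cy': 186.65978865106325, 'R': array([[ 0.01877797, -0.99957301, -0.02238699],
       [-0.98979088, -0.01542082, -0.14169056],
       [ 0.14128483,  0.0248191 , -0.98965782]]), 't': array([ -23.48747597,  566.99813786, 1098.24114068])}
{'time_s': 0.1, 'joints': array([6.63314677e+01, 2.16580441e+01, 4.57145114e+00, 7.30162648e+01,
       7.62799972e-04, 8.36816930e+01]), 'qvel': array([-0.01684605, -0.19287887,  0.16042841,  0.09409611,  0.00303347,
        0.03408923]), 'tau': array([ 8.81819597e-04, -4.64696002e+01,  2.70581585e+01,  1.20209868e-02,
       -1.44806177e-04,  2.09436070e-05]), 'ee_pos': array([171.19908297, 548.27682332, 201.256842  ]), 'ee_rot': array([[ 2.98211058e-01,  9.54499674e-01, -7.32869281e-04],
       [ 9.54498291e-01, -2.98211884e-01, -1.63885362e-03],
       [-1.78283558e-03, -2.10798203e-04, -9.99998389e-01]]), 'wrist_force': array([-0.14240792, -0.00624242, -0.17002815]), 'wrist_torque': array([-0.01961009, -0.02423352, -0.02992975]), 'gripper_width': 85.67924573507051}
```

View pics/scene0.png

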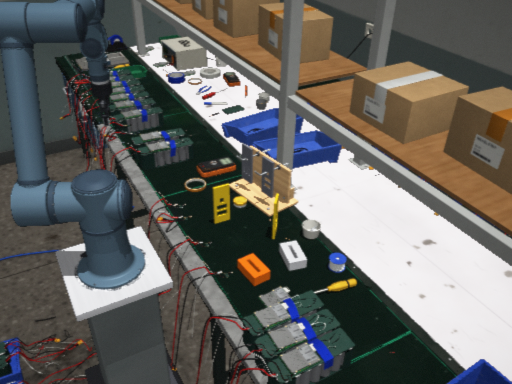

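View pics/top0.png

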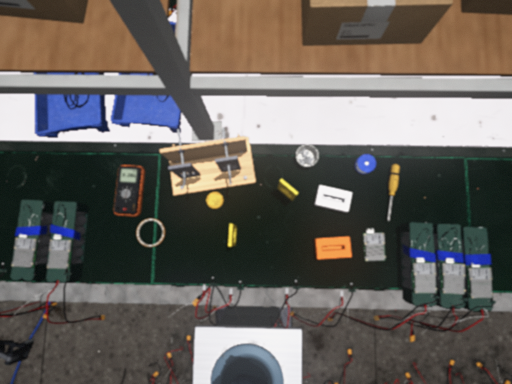

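```bash
python3 - <<'E'
import cv2,numpy as np
s=cv2.imread("pics/scene0.png")[140:300,195:365]; t=cv2.imread("pics/top0.png")[130:270,150:370]
a=cv2.resize(s,None,fx=4.6,fy=3.7*1,interpolation=cv2.INTER_CUBIC)
cv2.imwrite("pics/s1.png",cv2.resize(s[:80,25:110],None,fx=7,fy=7,interpolation=cv2.INTER_CUBIC))
cv2.imwrite("pics/t1.png",cv2.resize(t,None,fx=3.6,fy=3.6,interpolation=cv2.INTER_CUBIC))
E
```

```text
(no output)
```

View pics/s1.png

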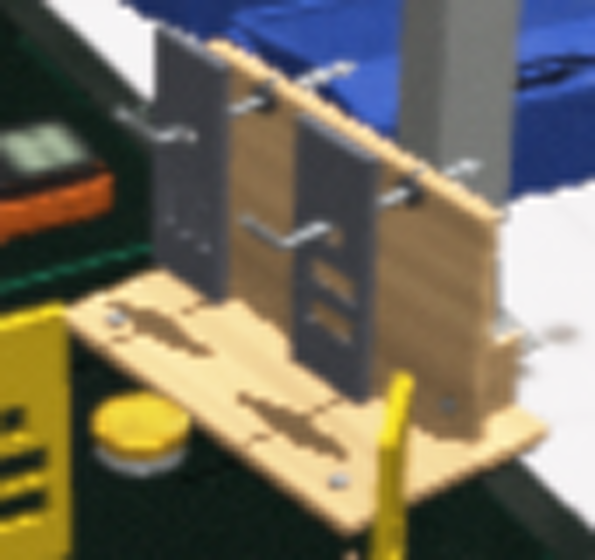

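View pics/t1.png

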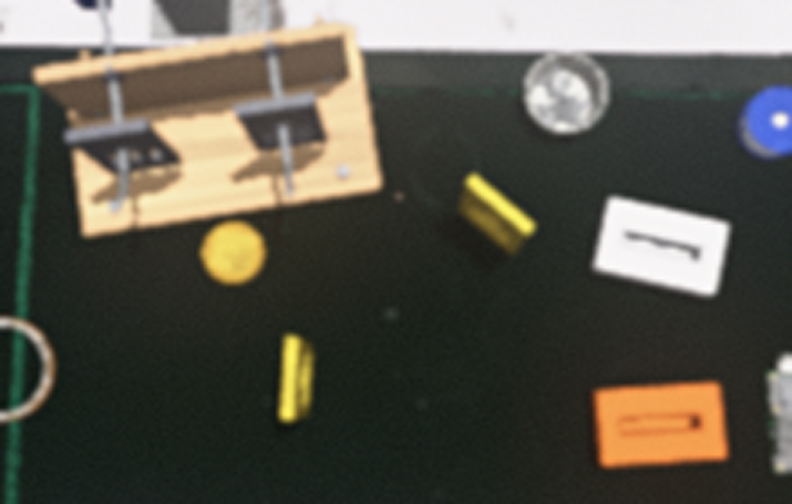

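```bash
cat > h.py <<'E'
from bench import env
import numpy as np
C={n:env.get_calibration(n) for n in("scene","top")}
def ray(n,p):
    c=C[n]; d=c["R"].T@np.array([(p[0]-c["cx"])/c["fx"],(p[1]-c["cy"])/c["fy"],1]); return -c["R"].T@c["t"],d
def atz(n,p,z):
    o,d=ray(n,p); return o+d*(z-o[2])/d[2]
def tri(ps):
    A=np.zeros((3,3));b=np.zeros(3);R=[ray(n,p) for n,p in ps.items()]
    for o,d in R:
        d=d/np.linalg.norm(d);P=np.eye(3)-np.outer(d,d);A+=P;b+=P@o
    x=np.linalg.solve(A,b); return x,[np.linalg.norm(np.cross(x-o,d/np.linalg.norm(d))) for o,d in R]
def proj(n,X):
    c=C[n];q=c["R"]@np.asarray(X,float)+c["t"];return np.array([c["fx"]*q[0]/q[2]+c["cx"],c["fy"]*q[1]/q[2]+c["cy"]])
S=lambda x,y:(220+x/7-.43,140+y/7-.43)
T=lambda x,y:(150+x/3.6-.36,130+y/3.6-.36)
E
python3 - <<'E'
from h import *
import cv2
np.set_printoptions(precision=1,suppress=True)
print("mask top L,R top",atz("top",T(237,106),203),atz("top",T(316,95),203))
print("mask top L,R scene",atz("scene",S(302,115),203),atz("scene",S(378,158),203))
print("left mask",atz("top",T(66,135),203),atz("top",T(143,123),203), atz("scene",S(157,28),203),atz("scene",S(228,68),203))
print("tip",atz("top",T(290,190),176),atz("scene",S(245,220),176),tri({"top":T(290,190),"scene":S(245,220)}))
print("bend",atz("scene",S(288,245),150),"slot-peg",atz("scene",S(328,232),150))
print("left tip",atz("top",T(117,210),176),atz("scene",S(118,110),176),"bend",atz("scene",S(157,137),150))
print("base corners",*[atz("top",T(*p),12) for p in((85,236),(382,187))])
print("peg back ends top",atz("top",T(276,70),150),atz("top",T(115,95),150))
t=cv2.imread("pics/top0.png");s=cv2.imread("pics/scene0.png")
for n,im,(x0,x1,y0,y1) in(("top",t,(310,360,180,216)),("scene",s,(275,310,235,275))):
    hsv=cv2.cvtColor(im,cv2.COLOR_BGR2HSV);m=((hsv[...,2]>110)&(hsv[...,1]<60)).astype(np.uint8);k=np.zeros_like(m);k[y0:y1,x0:x1]=m[y0:y1,x0:x1]
    c=max(cv2.findContours(k,cv2.RETR_EXTERNAL,cv2.CHAIN_APPROX_NONE)[0],key=cv2.contourArea)
    r=cv2.minAreaRect(c);b=cv2.boxPoints(r);print(n,r);
    if n=="top":
        P=np.array([atz(n,p,35) for p in b]);print(P,P.mean(0),np.linalg.norm(P[0]-P[1]),np.linalg.norm(P[1]-P[2]))
print("slot ends",atz("top",T(624,235),35),atz("top",T(702,254),35))
print("yellow",atz("top",T(470,178),155),atz("top",T(535,232),155),atz("top",T(290,338),155),atz("top",T(288,418),155))
print("tin,cup,spool",atz("top",T(234,250),21),atz("top",T(567,93),42),atz("top",T(785,118),38))
E
```

```text
mask top L,R top [615.6  87.1 203. ] [624.6  29.6 203. ]
mask top L,R scene [610.2  85.3 203. ] [623.3  29.2 203. ]
left mask [592.3 211.5 203. ] [602.  155.5 203. ] [586.4 203.5 203. ] [599.6 146.9 203. ]
tip [558.4  49.1 176. ] [554.8  45.7 176. ] (array([558. ,  49.8, 172.9]), [np.float64(0.8699182013387083), np.float64(0.8699182013389949)])
bend [583.3  50.1 150. ] slot-peg [608.3  51.5 150. ]
left tip [541.3 177.6 176. ] [548.  175.6 176. ] bend [573.9 179.6 150. ]
base corners [540.5 240.7  12. ] [587.3 -15.4  12. ]
peg back ends top [656.  65. 150.] [634.5 189.  150. ]
top ((333.3061828613281, 197.8398895263672), (35.75266647338867, 21.736421585083008), 12.99461555480957)
[[ 516.7 -191.2   35. ]
 [ 581.6 -206.2   35. ]
 [ 558.6 -311.    35. ]
 [ 494.3 -295.3   35. ]] [ 537.8 -250.9   35. ] 66.55334932547191 107.29565844389276
scene ((294.054931640625, 254.19590759277344), (31.09541130065918, 20.203920364379883), 68.62937927246094)
slot ends [ 546. -220.   35.] [ 531.1 -285.    35. ]
yellow [572.9 -85.3 155. ] [ 532.4 -134.5  155. ] [449.7  47.9 155. ] [390.7  47.7 155. ]
tin,cup,spool [529.5 109.9  21. ] [ 665.7 -171.6   42. ] [ 647.5 -355.9   38. ]
```

```bash
cat >> h.py <<'E'
from scipy.spatial.transform import Rotation as Ro
def plan(goal,yaw,n,quiet=False):
    s=env.get_state();p=s["ee_pos"];R=s["ee_rot"]
    y=np.radians(yaw);G=np.array([[np.cos(y),np.sin(y),0],[np.sin(y),-np.cos(y),0],[0,0,-1.]])
    w=Ro.from_matrix(R.T@G).as_rotvec(degrees=True)
    print("pos",p.round(1),"F",s["wrist_force"].round(2),"T",s["wrist_torque"].round(2),"w",round(s["gripper_width"],1),"t",s["time_s"],"total turn",w.round(2))
    L=[];step=(np.array(goal)-p)/n
    for i in range(n):
        L.append((R.T@step/1000).round(4).tolist()); R=R@Ro.from_rotvec(w/n,degrees=True).as_matrix()
    print(L); print((w/n).round(2).tolist())
E
python3 - <<'E'
from h import *
print(atz("scene",S(512,335),0),atz("scene",S(515,190),160))
plan([394,303,290],10.4+25,10)
E
```

```text
[770.61694726 109.19267627   0.        ] [709.44769983  28.3564362  160.        ]
pos [171.2 548.3 201.3] F [-0.14 -0.01 -0.17] T [-0.02 -0.02 -0.03] w 85.7 t 0.1 total turn [2.000e-02 1.000e-01 3.725e+01]
[[-0.0168, 0.0286, -0.0089], [-0.0149, 0.0296, -0.0089], [-0.0129, 0.0305, -0.0089], [-0.0109, 0.0313, -0.0089], [-0.0089, 0.0319, -0.0089], [-0.0068, 0.0324, -0.0089], [-0.0046, 0.0328, -0.0089], [-0.0025, 0.033, -0.0089], [-0.0003, 0.0331, -0.0089], [0.0018, 0.0331, -0.0089]]
[0.0, 0.01, 3.72]
```

Request:
{"method": "carry_out", "body": {
  "linear": [
    [-0.017, 0.0285, -0.012],
    [-0.015, 0.0295, -0.012],
    [-0.013, 0.0305, -0.012],
    [-0.011, 0.031, -0.012],
    [-0.009, 0.032, -0.012],
    [-0.007, 0.0325, -0.012],
    [-0.0045, 0.033, -0.012],
    [-0.0025, 0.033, -0.012]
  ],
  "turn": [
    [0, 0, 4],
    [0, 0, 4],
    [0, 0, 4],
    [0, 0, 4],
    [0, 0, 4],
    [0, 0, 4],
    [0, 0, 4],
    [0, 0, 4]
  ],
  "jaw": [0.55, 0.55, 0.55, 0.55, 0.55, 0.55, 0.55, 0.55],
  "newtons": 25
}}

```text
time_s: 0.77
ee_pos: [343.8, 340.7, 293.0]
ee_rot: [[0.766, 0.642, -0.011], [0.642, -0.767, -0.013], [-0.017, 0.003, -1.0]]
wrist_force: [0.9, 0.9, 0.0]
gripper_width: 47.1
```

```bash
python3 -c "
from h import *
plan([618,58.5,285],10.4,16)"
```

```text
pos [343.8 340.7 293. ] F [0.95 0.87 0.03] T [ 0.05 -0.   -0.01] w 47.1 t 0.7667 total turn [ 0.4   0.91 29.56]
[[0.0018, 0.0245, 0.0005], [0.0026, 0.0245, 0.0005], [0.0034, 0.0244, 0.0005], [0.0042, 0.0242, 0.0005], [0.005, 0.0241, 0.0005], [0.0057, 0.0239, 0.0005], [0.0065, 0.0237, 0.0005], [0.0073, 0.0235, 0.0005], [0.008, 0.0232, 0.0005], [0.0088, 0.023, 0.0005], [0.0095, 0.0227, 0.0005], [0.0102, 0.0224, 0.0005], [0.0109, 0.022, 0.0005], [0.0116, 0.0217, 0.0005], [0.0123, 0.0213, 0.0005], [0.013, 0.0209, 0.0005]]
[0.03, 0.06, 1.85]
```

Request:
{"method": "carry_out", "body": {
  "linear": [
    [0.002, 0.0245, 0.0005],
    [0.0025, 0.0245, 0.0005],
    [0.0035, 0.0245, 0.0005],
    [0.004, 0.024, 0.0005],
    [0.005, 0.024, 0.0005],
    [0.0055, 0.024, 0.0005],
    [0.0065, 0.0235, 0.0005],
    [0.0075, 0.0235, 0.0005]
  ],
  "turn": [
    [0, 0.1, 2],
    [0, 0.1, 2],
    [0, 0.1, 2],
    [0, 0.1, 2],
    [0, 0.1, 2],
    [0, 0.1, 2],
    [0, 0.1, 2],
    [0, 0.1, 2]
  ],
  "jaw": [0.55, 0.55, 0.55, 0.55, 0.55, 0.55, 0.55, 0.55]
}}

```text
time_s: 1.43
ee_pos: [484.4, 187.0, 290.5]
ee_rot: [[0.922, 0.388, 0.001], [0.388, -0.922, -0.005], [-0.001, 0.005, -1.0]]
wrist_force: [0.6, -0.1, 0.1]
gripper_width: 47.1
```

```bash
python3 -c "
from h import *
plan([618,58.5,280],10.4,8)"
```

```text
pos [484.4 187.  290.5] F [ 0.57 -0.12  0.06] T [ 0.03 -0.02  0.02] w 47.1 t 1.4333 total turn [ 0.28  0.02 12.43]
[[0.0092, 0.0213, 0.0014], [0.0097, 0.021, 0.0014], [0.0103, 0.0207, 0.0014], [0.0109, 0.0205, 0.0014], [0.0114, 0.0202, 0.0014], [0.012, 0.0198, 0.0014], [0.0125, 0.0195, 0.0013], [0.013, 0.0192, 0.0013]]
[0.04, 0.0, 1.55]
```

Request:
{"method": "carry_out", "body": {
  "linear": [
    [0.009, 0.0215, 0.0015],
    [0.0095, 0.021, 0.0015],
    [0.0105, 0.0205, 0.0015],
    [0.011, 0.0205, 0.0015],
    [0.0115, 0.02, 0.0015],
    [0.012, 0.02, 0.0015],
    [0.0125, 0.0195, 0.0015],
    [0.013, 0.019, 0.0015]
  ],
  "turn": [
    [0, 0, 1.6],
    [0, 0, 1.6],
    [0, 0, 1.6],
    [0, 0, 1.6],
    [0, 0, 1.6],
    [0, 0, 1.6],
    [0, 0, 1.5],
    [0, 0, 1.5]
  ],
  "jaw": [0.5, 0.5, 0.5, 0.5, 0.5, 0.5, 0.5, 0.5]
}}

```text
time_s: 2.1
ee_pos: [620.2, 48.9, 274.5]
ee_rot: [[0.986, 0.164, -0.007], [0.164, -0.986, -0.005], [-0.008, 0.004, -1.0]]
wrist_force: [0.2, 1.3, -2.0]
gripper_width: 42.6
```

```bash
python3 -c "
from h import *
plan([618,58.5,230],10.4,6)"
```

```text
pos [620.2  48.9 274.5] F [ 0.21  1.32 -1.96] T [-0.01  0.02 -0.  ] w 42.6 t 2.1 total turn [ 0.22  0.45 -0.96]
[[-0.0, -0.0017, 0.0074], [-0.0, -0.0017, 0.0074], [-0.0001, -0.0017, 0.0074], [-0.0001, -0.0017, 0.0074], [-0.0001, -0.0017, 0.0074], [-0.0001, -0.0017, 0.0074]]
[0.04, 0.07, -0.16]
```

Request:
{"method": "carry_out", "body": {
  "linear": [
    [0, -0.003, 0.007],
    [0, -0.003, 0.007],
    [0, -0.002, 0.007],
    [0, -0.0015, 0.007],
    [0, 0, 0.007],
    [0, 0, 0.005],
    [0, 0, 0],
    [0, 0, 0]
  ],
  "turn": [
    [0, 0.1, -0.3],
    [0, 0.1, -0.3],
    [0, 0.1, -0.2],
    [0, 0.1, -0.1],
    [0, 0, 0],
    [0, 0, 0],
    [0, 0, 0],
    [0, 0, 0]
  ],
  "jaw": [0.5, 0.5, 0.5, 0.5, 0.5, 0.5, 0.5, 0.5]
}}

```text
time_s: 2.77
ee_pos: [615.7, 58.4, 225.9]
ee_rot: [[0.984, 0.18, -0.009], [0.18, -0.984, -0.004], [-0.009, 0.002, -1.0]]
wrist_force: [-0.0, -0.4, -0.3]
gripper_width: 42.9
```

```bash
python3 - <<'E'
from h import *
import cv2
plan([618,58.5,174],10.4,8)
im=env.read_camera("scene")[125:225,210:320]
cv2.imwrite("pics/s2.png",cv2.resize(im,None,fx=6,fy=6,interpolation=cv2.INTER_CUBIC))
E
```

```text
pos [615.7  58.4 225.9] F [-0.03 -0.44 -0.32] T [-0.03 -0.    0.03] w 42.9 t 2.7667 total turn [ 0.13  0.52 -0.01]
[[0.0003, 0.0, 0.0065], [0.0003, 0.0, 0.0065], [0.0003, 0.0, 0.0065], [0.0003, 0.0, 0.0065], [0.0003, 0.0, 0.0065], [0.0003, 0.0, 0.0065], [0.0003, 0.0, 0.0065], [0.0003, 0.0, 0.0065]]
[0.02, 0.07, -0.0]
```

View pics/s2.png

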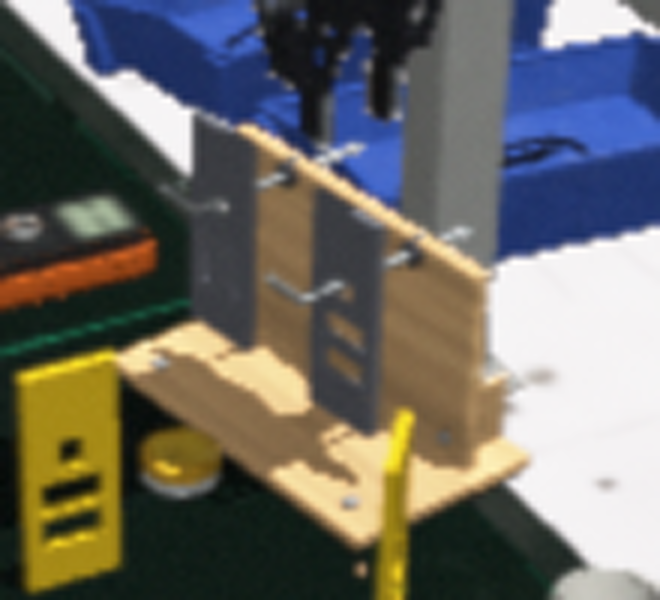

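```bash
python3 - <<'E'
from h import *
q=lambda X:((proj("scene",X)-[210,125]+.43)*6).round(0)
print("masktop",q([618,58,203]),"tcp",q([615.7,58.4,226]),"tips",q([615.7-20*.98,58.4-4,234]),q([615.7+20*.98,58.4+4,234]))
u=lambda p:(210+p[0]/6-.43,125+p[1]/6-.43)
print(tri({"top":T(237,106),"scene":u((315,182))}),tri({"top":T(316,95),"scene":u((384,222))}))
E
```

```text
masktop [352. 206.] tcp [350. 173.] tips [325. 172.] [375. 151.]
(array([612.26564027,  87.93662573, 206.14557225]), [np.float64(2.9284231880686447), np.float64(2.928423188068521)]) (array([623.84436308,  29.60539712, 205.09105421]), [np.float64(0.35144982193014884), np.float64(0.3514498219299915)])
```

Request:
{"method": "carry_out", "body": {
  "linear": [
    [0.0005, 0, 0.006],
    [0.0005, 0, 0.006],
    [0.0005, 0, 0.006],
    [0.0005, 0, 0.006],
    [0.0003, 0, 0.005],
    [0.0003, 0, 0.004],
    [0, 0, 0.002],
    [0, 0, 0]
  ],
  "turn": [
    [0, 0.1, 0],
    [0, 0.1, 0],
    [0, 0.1, 0],
    [0, 0.1, 0],
    [0, 0.1, 0],
    [0, 0, 0],
    [0, 0, 0],
    [0, 0, 0]
  ],
  "jaw": [0.5, 0.5, 0.5, 0.5, 0.5, 0.5, 0.5, 0.5]
}}

```text
time_s: 3.48
ee_pos: [619.1, 58.8, 188.2]
ee_rot: [[0.984, 0.181, 0.003], [0.181, -0.984, -0.002], [0.003, 0.003, -1.0]]
wrist_force: [1.2, 0.2, -0.6]
gripper_width: 42.8
```

```bash
python3 - <<'E'
from h import *
import cv2
plan([618,58.5,174],10.4,8)
im=env.read_camera("scene")[125:195,235:305]; im2=env.read_camera("top")[120:190,165:235]
a=np.hstack([cv2.resize(i,None,fx=5.7,fy=5.7,interpolation=cv2.INTER_CUBIC) for i in (im,im2)])
cv2.imwrite("pics/s3.png",a)
E
```

```text
pos [619.1  58.8 188.2] F [ 1.19  0.2  -0.6 ] T [ 0.   -0.02  0.02] w 42.8 t 3.4833 total turn [ 0.15 -0.16 -0.  ]
[[-0.0001, 0.0, 0.0018], [-0.0001, 0.0, 0.0018], [-0.0001, 0.0, 0.0018], [-0.0001, 0.0, 0.0018], [-0.0001, 0.0, 0.0018], [-0.0001, 0.0, 0.0018], [-0.0001, 0.0, 0.0018], [-0.0001, 0.0, 0.0018]]
[0.02, -0.02, -0.0]
```

View pics/s3.png

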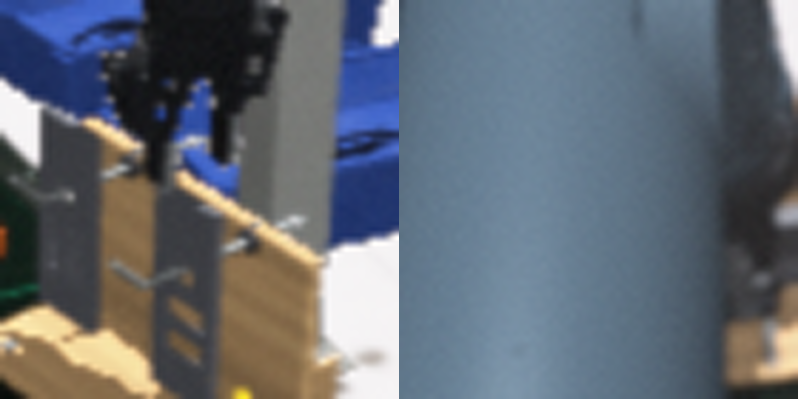

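```bash
python3 - <<'E'
from h import *
import cv2
a=cv2.imread("pics/scene0.png").astype(int); b=env.read_camera("scene").astype(int)
d=np.abs(a-b).sum(2)[145:180,255:285]
for r,row in zip(range(145,180),d): print(r,''.join('#' if v>90 else '+' if v>40 else '.' for v in row))
for z in(188,196): print(proj("scene",[619-21,58.8-4,z]),proj("scene",[619+21,58.8+4,z]))
E
```

```text
145 ############....+####+........
146 .+##########....+####+........
147 ..++#######+....+#####........
148 ...++++####.....+#####+.......
149 .....++####+....+######.......
150 .....+######...+######+.......
151 ....########....######........
152 ....######+#....+#####........
153 ....+#####.#+....+####........
154 ....+######+..................
155 ....+#######..................
156 .....+######..................
157 .......++##+..................
158 ..........###+................
159 ...........####+..............
160 ............+###+.............
161 ..............................
162 ..............................
163 ..............................
164 ..............................
165 ..............................
166 ..............................
167 ..............................
168 ..............................
169 ..............................
170 ..............................
171 .........+++..................
172 .......+####..................
173 ......#####+..................
174 .....+##+...+.................
175 ......+.......................
176 ..............................
177 ..............................
178 ..............................
179 ..............................
[263.83653317 164.11563788] [272.65944443 160.39973872]
[263.89442562 162.22202113] [272.73935149 158.52092778]
```

Request:
{"method": "carry_out", "body": {
  "linear": [
    [-0.0002, 0, 0.003],
    [-0.0002, 0, 0.003],
    [0, 0, 0.003],
    [0, 0, 0.003],
    [0, 0, 0.001],
    [0, 0, 0]
  ],
  "turn": [
    [0, 0, 0],
    [0, 0, 0],
    [0, 0, 0],
    [0, 0, 0],
    [0, 0, 0],
    [0, 0, 0]
  ],
  "jaw": [0.3, 0.3, 0.3, 0.3, 0.3, 0.3]
}}

```text
time_s: 4.13
ee_pos: [620.2, 58.8, 176.0]
ee_rot: [[0.984, 0.181, 0.007], [0.181, -0.984, -0.002], [0.007, 0.003, -1.0]]
wrist_force: [0.1, -0.5, -0.4]
gripper_width: 25.2
```

```bash
cat >> h.py <<'E'
import cv2
def diff(x0,x1,y0,y1):
    a=cv2.imread("pics/scene0.png").astype(int); b=env.read_camera("scene").astype(int)
    d=np.abs(a-b).sum(2)[y0:y1,x0:x1]
    for r,row in zip(range(y0,y1),d): print(r,''.join('#' if v>90 else '+' if v>40 else '.' for v in row))
E
python3 - <<'E'
from h import *
plan([618,58.5,174],10.4,8)
s=env.get_state();print(s["joints"])
diff(252,285,148,168)
for z in(174,184): print(proj("scene",[619-16,58.8-3,z]),proj("scene",[619+16,58.8+3,z]))
E
```

```text
pos [620.2  58.8 176. ] F [ 0.12 -0.52 -0.35] T [0.01 0.04 0.03] w 25.2 t 4.1333 total turn [ 0.19 -0.38  0.01]
[[-0.0003, -0.0, 0.0002], [-0.0003, -0.0, 0.0002], [-0.0003, -0.0, 0.0002], [-0.0003, -0.0, 0.0002], [-0.0003, -0.0, 0.0002], [-0.0003, -0.0, 0.0002], [-0.0003, -0.0, 0.0002], [-0.0003, -0.0, 0.0002]]
[0.02, -0.05, 0.0]
[-0.35499659 27.38259905  9.60879155 71.82165556 -0.11747744 79.23855667]
148 +....###++######++#######........
149 +...+####++#############.........
150 .....+###########+######.........
151 ......+#########.+######.........
152 ........+#####+##+######.........
153 .........#####+##+######.........
154 .........######+#+#####+.........
155 .........+#######+#####+.........
156 .........+#######+####+..........
157 ..........#######+####+..........
158 ..........+######..+++...........
159 ............+++###+..............
160 ..............+.###+.............
161 .................+#..............
162 .................................
163 .................................
164 .................................
165 .................................
166 .................................
167 .................................
[264.78717351 166.94930056] [271.49314532 164.1108039 ]
[264.86223225 164.60441595] [271.58904607 161.77965853]
```

Request:
{"method": "carry_out", "body": {
  "linear": [
    [0, 0, 0],
    [0, 0, 0],
    [0, 0, 0],
    [0, 0, 0],
    [0, 0, 0]
  ],
  "turn": [
    [0, 0, 0],
    [0, 0, 0],
    [0, 0, 0],
    [0, 0, 0],
    [0, 0, 0]
  ],
  "jaw": [0.15, 0.12, 0.1, 0.05, 0],
  "newtons": 20
}}

```text
time_s: 4.6
ee_pos: [620.3, 58.7, 176.4]
ee_rot: [[0.984, 0.181, 0.007], [0.181, -0.984, -0.002], [0.007, 0.003, -1.0]]
wrist_force: [-0.8, -0.1, -1.3]
gripper_width: -0.0
```

```bash
python3 - <<'E'
from h import *
plan([618,58.5,174],10.4,1)
im=env.read_camera("scene")[135:200,235:305]
cv2.imwrite("pics/s4.png",cv2.resize(im,None,fx=9,fy=9,interpolation=cv2.INTER_CUBIC))
E
```

```text
pos [620.3  58.7 176.4] F [-0.84 -0.14 -1.35] T [ 0.01  0.03 -0.  ] w -0.0 t 4.6 total turn [ 0.2 -0.4  0. ]
[[-0.0024, -0.0002, 0.0024]]
[0.2, -0.4, 0.0]
```

View pics/s4.png

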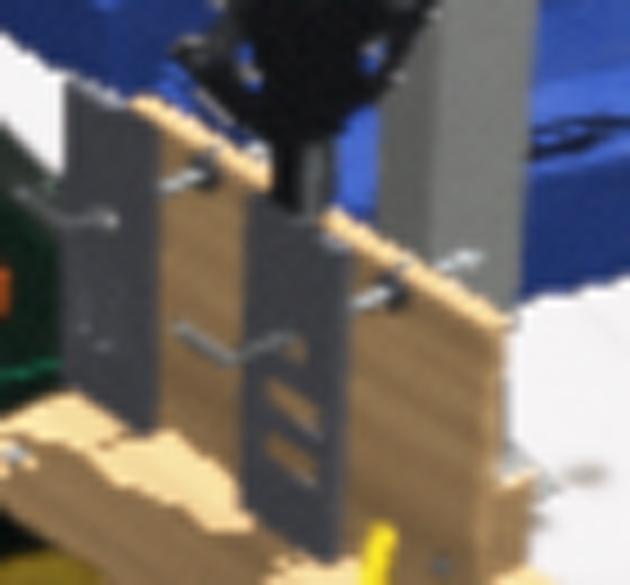

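```bash
python3 - <<'E'
from h import *
np.set_printoptions(precision=1,suppress=True)
print(atz("scene",(263.5,157),196),atz("scene",(274,153.5),196))
print(atz("scene",(268.9,158.3),176),atz("scene",(268.9,158.3),203))
# initial pose gripper seen in top0? project TCP
print(proj("top",[171.2,548.3,201]),proj("scene",[171.2,548.3,201]),proj("top",[620,58.7,176]))
b=env.read_camera("top");a=cv2.imread("pics/top0.png")
d=np.abs(a.astype(int)-b).sum(2)[120:215,180:250]
for r,row in zip(range(120,215,2),d[::2]): print(r,''.join('#' if v>90 else '+' if v>40 else '.' for v in row))
i=cv2.imread("pics/scene0.png")[25:150,60:160]; j=b[115:215,175:275]
cv2.imwrite("pics/s5.png",np.hstack([cv2.resize(i,(400,500),interpolation=cv2.INTER_CUBIC),cv2.resize(j,(400,500)[::1],interpolation=cv2.INTER_CUBIC)]))
E
```

```text
[615.3  88.  196. ] [663.   92.4 196. ]
[646.   99.8 176. ] [622.   60.5 203. ]
[ 25.4 331.1] [109.2 129.7] [227.3 159.8]
120 #######+##################+++#+####################+..................
122 .#######+#################+++##++###################..................
124 +#########+###############+++###++##################+.................
126 ###########+###############++++#++##################+.................
128 ############+##############+++++++###################.................
130 .############+#############+++++++###################.................
132 ##############+###########++++++++####################................
134 ###############++#########++++++++#####################...............
136 #################+##########++++++######################..............
138 ##################+#########++++++######################+.............
140 #########################################################.............
142 ########################################################+.............
144 #++######################################+++###+++++#++#++............
146
[... 1921 characters left out ...]
.........................
198 ############################################+.........................
200 ############################################+.........................
202 ############################################..........................
204 ###########################################+..........................
206 #########################################+............................
208 ######################################++++............................
210 ########################################++............................
212 #########################################+............................
214 ########################################++............................
```

View pics/s5.png

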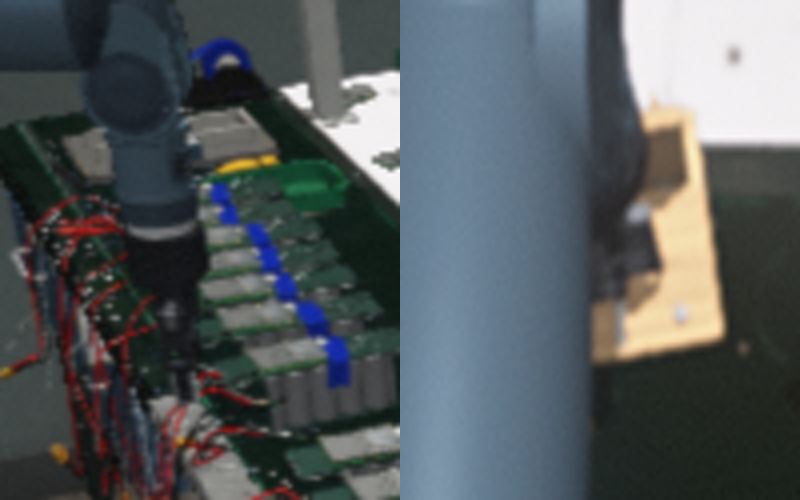

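Request:
{"method": "carry_out", "body": {
  "linear": [
    [0, 0, 0],
    [0, 0, 0],
    [0, 0, 0],
    [0, 0, 0.003],
    [0, 0, 0.003],
    [0, 0, 0.003],
    [0, 0, 0.003],
    [0, 0, 0]
  ],
  "turn": [
    [0, 0, 0],
    [0, 0, 0],
    [0, 0, 0],
    [0, -0.1, 0],
    [0, -0.1, 0],
    [0, -0.1, 0],
    [0, -0.1, 0],
    [0, 0, 0]
  ],
  "jaw": [0.4, 0.4, 0.4, 0.4, 0.4, 0.4, 0.4, 0.4]
}}

```text
time_s: 5.37
ee_pos: [620.5, 58.7, 163.1]
ee_rot: [[0.984, 0.181, -0.0], [0.181, -0.984, -0.003], [-0.001, 0.003, -1.0]]
wrist_force: [0.1, -0.3, 0.6]
gripper_width: 34.5
```

```bash
python3 - <<'E'
from h import *
plan([618,58.5,150],10.4,8)
diff(252,285,152,178)
b=env.read_camera("scene"); print(cv2.cvtColor(b,cv2.COLOR_BGR2GRAY)[154:176,258:278])
E
```

```text
pos [620.5  58.7 163.1] F [ 0.1  -0.27  0.62] T [ 0.01  0.05 -0.03] w 34.5 t 5.3667 total turn [0.2  0.04 0.01]
[[-0.0003, -0.0, 0.0016], [-0.0003, -0.0, 0.0016], [-0.0003, -0.0, 0.0016], [-0.0003, -0.0, 0.0016], [-0.0003, -0.0, 0.0016], [-0.0003, -0.0, 0.0016], [-0.0003, -0.0, 0.0016], [-0.0003, -0.0, 0.0016]]
[0.02, 0.0, 0.0]
152 ....##########++..+######........
153 .....+########++..+######........
154 .......########+..+######........
155 ........########..#######........
156 ........+#######..######+........
157 .........#######..######+........
158 .........#######++######.........
159 .........###+.+########..........
160 ........+###+.++########.........
161 .........###+.+..+##+##..........
162 ..........+#+++.......+##........
163 .............++........+##.......
164 .................................
165 .................................
166 .................................
167 .................................
168 .................................
169 .................................
170 .................................
171 ............+++..................
172 .....+
[... 1388 characters left out ...]
 109 130
  154 170]
 [116 115 117 104  73  60  61  61  60  59  61  62  60  62  68  92 141 177
  156 119]
 [109 112 113 100  67  60  60  59  61  61  61  61  61  62  68  88 111 112
  102 102]
 [107 108 109  98  67  59  62  61  61  64  61  61  60  60  70  85 104 114
  114 114]
 [105 103 105  94  66  61  63  68  69  71  64  61  62  61  68  85 108 117
  117 117]
 [104 108 105  92  68  70  81  96  95  91  77  63  61  63  70  86 109 118
  117 118]
 [116 120 105  84  83  93  93  89  80  91  87  67  61  61  70  85 109 117
  117 116]
 [ 96 109 121  99  88  72  65  65  72  87  87  65  62  63  72  86 106 111
  117 116]
 [ 95  96 102  89  67  61  61  61  62  69  70  60  61  62  70  86 101 109
  110 114]]
```

Request:
{"method": "carry_out", "body": {
  "linear": [
    [-0.0003, 0, 0.003],
    [-0.0003, 0, 0.003],
    [-0.0003, 0, 0.003],
    [0, 0, 0.003],
    [0, 0, 0.002],
    [0, 0, 0.001],
    [0, 0, 0],
    [0, 0, 0]
  ],
  "turn": [
    [0, 0, 0],
    [0, 0, 0],
    [0, 0, 0],
    [0, 0, 0],
    [0, 0, 0],
    [0, 0, 0],
    [0, 0, 0],
    [0, 0, 0]
  ],
  "jaw": [0.4, 0.4, 0.4, 0.4, 0.4, 0.4, 0.4, 0.4]
}}

```text
time_s: 6.13
ee_pos: [619.7, 58.5, 147.2]
ee_rot: [[0.984, 0.181, 0.001], [0.181, -0.984, -0.004], [0.0, 0.004, -1.0]]
wrist_force: [-0.3, -0.1, 0.1]
gripper_width: 34.0
```

```bash
python3 - <<'E'
from h import *
plan([618,58.5,150],10.4,8)
diff(252,285,156,178)
E
```

```text
pos [619.7  58.5 147.2] F [-0.35 -0.12  0.06] T [ 0.02 -0.02  0.  ] w 34.0 t 6.1333 total turn [ 0.21 -0.02  0.  ]
[[-0.0002, -0.0, -0.0004], [-0.0002, -0.0, -0.0004], [-0.0002, -0.0, -0.0004], [-0.0002, -0.0, -0.0004], [-0.0002, -0.0, -0.0004], [-0.0002, -0.0, -0.0004], [-0.0002, -0.0, -0.0004], [-0.0002, -0.0, -0.0004]]
[0.03, -0.0, 0.0]
156 ....############..#######........
157 ....+###########.+#######........
158 ......##########+######+.........
159 .......+###############+.........
160 ........+###+..+########+........
161 ........+###+++..+#######........
162 ........+###+++......+###........
163 ........+###+++........+##.......
164 .........###.++..........++......
165 .........###.++..................
166 ..........+#.+...................
167 .............+.........++........
168 ......................##.........
169 .......................+.........
170 .................................
171 ....+.......+++..................
172 .....++...+####..................
173 ......++.#####+..................
174 .......+###+...+.................
175 .........+.......................
176 .................................
177 .................................
```

Request:
{"method": "carry_out", "body": {
  "linear": [
    [0, 0, 0],
    [0, 0, 0],
    [0, 0, 0],
    [0, 0, 0],
    [0, 0, 0],
    [0, 0, 0]
  ],
  "turn": [
    [0, 0, 0],
    [0, 0, 0],
    [0, 0, 0],
    [0, 0, 0],
    [0, 0, 0],
    [0, 0, 0]
  ],
  "jaw": [0.25, 0.15, 0.1, 0.05, 0, 0],
  "newtons": 25
}}

```text
time_s: 6.68
ee_pos: [620.0, 58.5, 147.7]
ee_rot: [[0.984, 0.181, 0.002], [0.181, -0.984, -0.004], [0.001, 0.004, -1.0]]
wrist_force: [-0.1, -0.2, -0.2]
gripper_width: 7.4
```

```bash
python3 - <<'E'
from h import *
plan([618,58.5,150],10.4,8)
diff(252,285,156,190)
E
```

```text
pos [620.   58.5 147.7] F [-0.12 -0.23 -0.24] T [ 0.05 -0.01 -0.03] w 7.4 t 6.6833 total turn [ 0.22 -0.06  0.01]
[[-0.0002, -0.0, -0.0003], [-0.0002, -0.0, -0.0003], [-0.0002, -0.0, -0.0003], [-0.0002, -0.0, -0.0003], [-0.0002, -0.0, -0.0003], [-0.0002, -0.0, -0.0003], [-0.0002, -0.0, -0.0003], [-0.0002, -0.0, -0.0003]]
[0.03, -0.01, 0.0]
156 .......+##############...........
157 .........+############...........
158 ...........+##########...........
159 ............##########+..........
160 ............####+#####...........
161 ............###.++###+...........
162 ............###.+..+.............
163 ............###.+................
164 ............+##.+................
165 .............++.+................
166 ...............+++...............
167 .................................
168 .................................
169 .................................
170 .................................
171 ............+++..................
172 .....++....####..................
173 .......++#####+..................
174 .......+###+.....................
175 .........+.......................
176 .................................
177 .................................
178 .................................
179 .................................
180 ..............+..................
181 .................................
182 .................................
183 .................................
184 .................................
185 ............+....................
186 .................................
187 .................................
188 .................................
189 .........+.......................
```

Request:
{"method": "carry_out", "body": {
  "linear": [
    [0, 0, -0.0015],
    [0, 0, -0.0015],
    [0, 0, -0.0015],
    [0, 0, -0.0015],
    [0, 0, -0.0015],
    [0, 0, -0.001],
    [0, 0, 0],
    [0, 0, 0]
  ],
  "turn": [
    [0, 0, 0],
    [0, 0, 0],
    [0, 0, 0],
    [0, 0, 0],
    [0, 0, 0],
    [0, 0, 0],
    [0, 0, 0],
    [0, 0, 0]
  ],
  "jaw": [0, 0, 0, 0, 0, 0, 0, 0],
  "newtons": 30
}}

```text
time_s: 7.4
ee_pos: [619.6, 58.5, 156.7]
ee_rot: [[0.984, 0.181, 0.001], [0.181, -0.984, -0.003], [0.0, 0.004, -1.0]]
wrist_force: [-0.0, 0.1, -1.5]
gripper_width: 7.2
```

```bash
python3 - <<'E'
from h import *
plan([618,58.5,150],10.4,1)
diff(252,285,156,200)
E
```

```text
pos [619.6  58.5 156.7] F [-0.    0.13 -1.46] T [ 0.01 -0.    0.01] w 7.2 t 7.4 total turn [ 0.2  -0.    0.01]
[[-0.0016, -0.0003, 0.0067]]
[0.2, -0.0, 0.01]
156 ..........###########+...........
157 ...........##########+...........
158 ...........+##########...........
159 ............###########..........
160 ............####+######..........
161 ............###..+#####..........
162 ............+##.+..###+..........
163 .............++.+................
164 ..............++++...............
165 .................................
166 .................................
167 .................................
168 .................................
169 .................................
170 ...............++................
171 ............++.++................
172 ....++....+####..................
173 .......++####++++................
174 .......+###+..+#+................
175 .............+...................
176 .............+#+.................
177 ..............+#++...............
178 .............+..+++..............
179 ............+##+.++..............
180 ..............##+................
181 .............+.+#+...............
182 .............+++.+...............
183 ..............+++.+..............
184 .............+..++...............
185 ...........+#++..+...............
186 ..............++++...............
187 ...............+#+...............
188 ................+#...............
189 .........++......................
190 ###......###+....................
191 #####....####+...................
192 ######....####+..................
193 #######......++..................
194 ########++####.++................
195 ###############++#+..............
196 ################+###+............
197 ###+++#########+.####+...........
198 ####+..++####+.....+.............
199 #####+....++.....................
```

Request:
{"method": "carry_out", "body": {
  "linear": [
    [-0.003, 0, 0],
    [-0.003, 0, 0],
    [-0.003, 0, 0],
    [-0.003, 0, 0],
    [-0.003, 0, 0],
    [-0.002, 0, 0],
    [-0.001, 0, 0],
    [0, 0, 0]
  ],
  "turn": [
    [0, 0, 0],
    [0, 0, 0],
    [0, 0, 0],
    [0, 0, 0],
    [0, 0, 0],
    [0, 0, 0],
    [0, 0, 0],
    [0, 0, 0]
  ],
  "jaw": [0, 0, 0, 0, 0, 0, 0, 0]
}}

```text
time_s: 8.12
ee_pos: [599.1, 54.8, 156.4]
ee_rot: [[0.984, 0.181, -0.0], [0.181, -0.984, -0.004], [-0.001, 0.003, -1.0]]
wrist_force: [0.2, 0.5, -1.4]
gripper_width: 7.7
```

```bash
cat >> h.py <<'E'
P0=np.array([620,58.5,147.7]);ex=np.array([np.cos(np.radians(10.4)),np.sin(np.radians(10.4)),0]);ey=np.array([-ex[1],ex[0],0])
def rel():
    s=env.get_state();d=s["ee_pos"]-P0
    print("out %.1f lat %.1f up %.1f"%(-d@ex,d@ey,d[2]),"F out %.2f lat %.2f z %.2f"%(-s["wrist_force"]@ex,s["wrist_force"]@ey,s["wrist_force"][2]),"T",s["wrist_torque"].round(2),"tilt z",(s["ee_rot"][:,2]).round(3),"t",s["time_s"],"w",s["gripper_width"])
E
python3 -c "
from h import *
rel()"
```

```text
out 21.2 lat 0.2 up 8.7 F out -0.29 lat 0.41 z -1.39 T [-0.    0.01 -0.02] tilt z [-0.    -0.004 -1.   ] t 8.1167 w 7.659349882234757
```

Request:
{"method": "carry_out", "body": {
  "linear": [
    [-0.001, 0, 0],
    [-0.001, 0, 0],
    [-0.001, 0, 0],
    [-0.001, 0, 0],
    [-0.001, 0, 0],
    [-0.001, 0, 0],
    [-0.001, 0, 0],
    [0, 0, 0]
  ],
  "turn": [
    [0, 0, 0],
    [0, 0, 0],
    [0, 0, 0],
    [0, 0, 0],
    [0, 0, 0],
    [0, 0, 0],
    [0, 0, 0],
    [0, 0, 0]
  ],
  "jaw": [0, 0, 0, 0, 0, 0, 0, 0]
}}

```text
time_s: 8.78
ee_pos: [591.8, 53.5, 156.4]
ee_rot: [[0.984, 0.181, 0.0], [0.181, -0.984, -0.004], [-0.001, 0.003, -1.0]]
wrist_force: [0.2, 0.2, -1.3]
gripper_width: 7.9
```

```bash
python3 -c "
from h import *
rel()"
```

```text
out 28.6 lat 0.1 up 8.7 F out -0.24 lat 0.19 z -1.30 T [ 0.01 -0.05  0.03] tilt z [ 0.    -0.004 -1.   ] t 8.7833 w 7.949914045548026
```

Request:
{"method": "carry_out", "body": {
  "linear": [
    [-0.001, 0, 0],
    [-0.001, 0, 0],
    [-0.001, 0, 0],
    [-0.001, 0, 0],
    [0, 0, 0]
  ],
  "turn": [
    [0, 0, 0],
    [0, 0, 0],
    [0, 0, 0],
    [0, 0, 0],
    [0, 0, 0]
  ],
  "jaw": [0, 0, 0, 0, 0]
}}

```text
time_s: 9.2
ee_pos: [587.6, 52.7, 156.4]
ee_rot: [[0.984, 0.181, 0.0], [0.181, -0.984, -0.004], [-0.001, 0.003, -1.0]]
wrist_force: [0.6, 0.3, -0.8]
gripper_width: 7.3
```

```bash
python3 -c "
from h import *
rel()
b=env.read_camera('scene')[145:205,230:290]
cv2.imwrite('pics/s6.png',cv2.resize(b,None,fx=10,fy=10,interpolation=cv2.INTER_CUBIC))"
```

```text
out 33.0 lat 0.1 up 8.7 F out -0.66 lat 0.14 z -0.83 T [0.02 0.02 0.04] tilt z [ 0.    -0.004 -1.   ] t 9.2 w 7.313490779423297
```

View pics/s6.png

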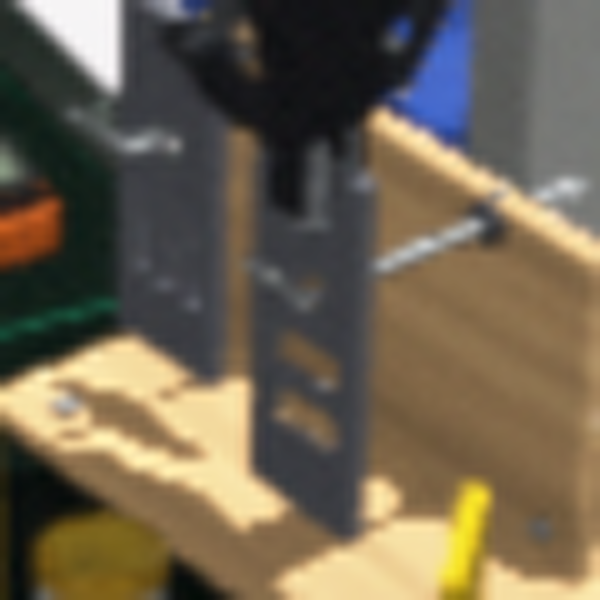

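Request:
{"method": "carry_out", "body": {
  "linear": [
    [-0.001, 0, 0],
    [-0.001, 0, 0],
    [0, 0, 0]
  ],
  "turn": [
    [0, 0, 0],
    [0, 0, 0],
    [0, 0, 0]
  ],
  "jaw": [0, 0, 0]
}}

```text
time_s: 9.5
ee_pos: [585.6, 52.3, 156.4]
ee_rot: [[0.984, 0.181, 0.0], [0.181, -0.984, -0.003], [-0.0, 0.003, -1.0]]
wrist_force: [-0.2, -0.3, -1.5]
gripper_width: 7.2
```

```bash
python3 -c "
from h import *
rel()"
```

```text
out 35.0 lat 0.1 up 8.7 F out 0.25 lat -0.27 z -1.47 T [-0.02 -0.03  0.02] tilt z [ 0.    -0.003 -1.   ] t 9.5 w 7.161416151279931
```

Request:
{"method": "carry_out", "body": {
  "linear": [
    [-0.001, 0, 0],
    [-0.001, 0, 0],
    [0, 0, 0]
  ],
  "turn": [
    [0, 0, 0],
    [0, 0, 0],
    [0, 0, 0]
  ],
  "jaw": [0, 0, 0]
}}

```text
time_s: 9.75
ee_pos: [583.4, 51.9, 156.4]
ee_rot: [[0.984, 0.181, 0.0], [0.181, -0.984, -0.004], [-0.0, 0.004, -1.0]]
wrist_force: [0.4, 1.3, -1.3]
gripper_width: 7.4
```

```bash
python3 -c "
from h import *
rel()"
```

```text
out 37.2 lat 0.1 up 8.7 F out -0.64 lat 1.21 z -1.34 T [ 0.01 -0.03  0.04] tilt z [ 0.    -0.004 -1.   ] t 9.75 w 7.369333658865616
```

Request:
{"method": "carry_out", "body": {
  "linear": [
    [-0.001, 0, 0],
    [-0.001, 0, 0],
    [0, 0, 0]
  ],
  "turn": [
    [0, 0, 0],
    [0, 0, 0],
    [0, 0, 0]
  ],
  "jaw": [0, 0, 0]
}}

```text
time_s: 10.0
ee_pos: [581.2, 51.5, 156.4]
ee_rot: [[0.984, 0.181, 0.0], [0.181, -0.984, -0.003], [-0.0, 0.003, -1.0]]
wrist_force: [-0.7, 0.1, -1.3]
gripper_width: 7.1
```

```bash
python3 -c "
from h import *
rel()"
```

```text
out 39.4 lat 0.1 up 8.7 F out 0.66 lat 0.24 z -1.25 T [0.03 0.03 0.01] tilt z [ 0.    -0.003 -1.   ] t 10.0 w 7.138032867841597
```

Request:
{"method": "carry_out", "body": {
  "linear": [
    [-0.001, 0, 0],
    [-0.0005, 0, 0],
    [0, 0, 0]
  ],
  "turn": [
    [0, 0, 0],
    [0, 0, 0],
    [0, 0, 0]
  ],
  "jaw": [0, 0, 0]
}}

```text
time_s: 10.25
ee_pos: [579.5, 51.2, 156.4]
ee_rot: [[0.984, 0.181, 0.0], [0.181, -0.984, -0.003], [-0.0, 0.003, -1.0]]
wrist_force: [-0.3, -0.5, -0.9]
gripper_width: 7.5
```

```bash
python3 -c "
from h import *
rel()"
```

```text
out 41.1 lat 0.1 up 8.7 F out 0.37 lat -0.45 z -0.86 T [-0.   -0.02  0.  ] tilt z [ 0.    -0.003 -1.   ] t 10.25 w 7.460458271297963
```

Request:
{"method": "carry_out", "body": {
  "linear": [
    [-0.001, 0, 0],
    [-0.0005, 0, 0],
    [0, 0, 0]
  ],
  "turn": [
    [0, 0, 0],
    [0, 0, 0],
    [0, 0, 0]
  ],
  "jaw": [0, 0, 0]
}}

```text
time_s: 10.5
ee_pos: [578.7, 51.0, 156.8]
ee_rot: [[0.984, 0.181, 0.002], [0.181, -0.984, -0.003], [0.001, 0.004, -1.0]]
wrist_force: [0.7, -0.6, -0.4]
gripper_width: 7.2
```

```bash
python3 -c "
from h import *
rel()
diff(245,285,158,185)
p=[proj('scene',P0-ex*41-ey*k+np.array([0,0,5.3])) for k in (-8,0,8)];print(p)"
```

```text
out 41.9 lat 0.1 up 9.1 F out -0.59 lat -0.69 z -0.37 T [-0.02 -0.04 -0.04] tilt z [ 0.002 -0.003 -1.   ] t 10.5 w 7.157210377217217
158 ......+###########+++++.................
159 .......+##########..+++++...............
160 ........+#########..+#++#+..............
161 ........+########+.+####++++............
162 ........+########.++#####++++...........
163 ........+########+##########++..........
164 ........+######+#.+#########++..........
165 ........+######+#+..+#######++..........
166 ........+######+#...+#######+...........
167 ........+########...+#######++..........
168 ........+########..++########+..........
169 ........+########..++#########..........
170 ........+########...+#######++..........
171 ........+#######+....#######+...........
172 ........++++####++###.######+...........
173 ........+#+++#######++++####+...........
174 ........+###++#####.++++####+...........
175 ........++##+++##+.++#######+...........
176 ........+++##++#+..++#######+...........
177 ........+++++#+#+....+######+...........
178 ........+++++++++.....++####+...........
179 ........++++.++++.......+###+...........
180 ........+#++...++........+##+...........
181 ........+##+.......++++..+##+...........
182 .......+#####+.....+++++.+#++...........
183 .......#######+......++#++#++...........
184 .......+####+#+++.....++###++...........
[array([258.34008264, 173.06980816]), array([259.73585969, 173.99209648]), array([261.13949973, 174.91958043])]
```

Request:
{"method": "carry_out", "body": {
  "linear": [
    [0, 0, -0.001],
    [0, 0, -0.001],
    [0, 0, 0],
    [-0.001, 0, -0.001],
    [-0.001, 0, -0.001],
    [0, 0, 0]
  ],
  "turn": [
    [0, 0, 0],
    [0, 0, 0],
    [0, 0, 0],
    [0, 0, 0],
    [0, 0, 0],
    [0, 0, 0]
  ],
  "jaw": [0, 0, 0, 0, 0, 0]
}}

```text
time_s: 11.05
ee_pos: [575.9, 50.5, 160.9]
ee_rot: [[0.984, 0.181, 0.0], [0.181, -0.984, -0.003], [-0.0, 0.004, -1.0]]
wrist_force: [-0.5, 0.6, -1.7]
gripper_width: 7.4
```

```bash
python3 -c "
from h import *
rel()"
```

```text
out 44.8 lat 0.1 up 13.2 F out 0.39 lat 0.68 z -1.74 T [-0.07  0.01 -0.03] tilt z [ 0.    -0.003 -1.   ] t 11.05 w 7.351557361042735
```

Request:
{"method": "carry_out", "body": {
  "linear": [
    [-0.001, 0, -0.0011],
    [-0.001, 0, -0.0011],
    [-0.001, 0, -0.0011],
    [0, 0, 0]
  ],
  "turn": [
    [0, 0, 0],
    [0, 0, 0],
    [0, 0, 0],
    [0, 0, 0]
  ],
  "jaw": [0, 0, 0, 0]
}}

```text
time_s: 11.38
ee_pos: [572.5, 49.9, 164.6]
ee_rot: [[0.984, 0.181, 0.0], [0.181, -0.984, -0.004], [-0.0, 0.004, -1.0]]
wrist_force: [0.1, 0.5, -1.7]
gripper_width: 7.2
```

```bash
python3 -c "
from h import *
rel()"
```

```text
out 48.3 lat 0.1 up 16.9 F out -0.23 lat 0.47 z -1.67 T [-0.01 -0.02  0.05] tilt z [ 0.    -0.004 -1.   ] t 11.3833 w 7.2259964698554455
```

Request:
{"method": "carry_out", "body": {
  "linear": [
    [-0.001, 0, -0.001],
    [-0.001, 0, -0.001],
    [-0.001, 0, -0.001],
    [-0.001, 0, -0.001],
    [0, 0, 0]
  ],
  "turn": [
    [0, 0, 0],
    [0, 0, 0],
    [0, 0, 0],
    [0, 0, 0],
    [0, 0, 0]
  ],
  "jaw": [0, 0, 0, 0, 0]
}}

```text
time_s: 11.8
ee_pos: [568.1, 49.1, 169.1]
ee_rot: [[0.984, 0.181, 0.0], [0.181, -0.984, -0.004], [-0.0, 0.004, -1.0]]
wrist_force: [0.5, -1.2, 0.1]
gripper_width: 7.6
```

```bash
python3 -c "
from h import *
rel()"
```

```text
out 52.8 lat 0.2 up 21.4 F out -0.23 lat -1.27 z 0.05 T [ 0.02 -0.02 -0.04] tilt z [ 0.    -0.004 -1.   ] t 11.8 w 7.563714566912309
```

Request:
{"method": "carry_out", "body": {
  "linear": [
    [0, 0, -0.0008],
    [0, 0, 0]
  ],
  "turn": [
    [0, 0, 0],
    [0, 0, 0]
  ],
  "jaw": [0, 0]
}}

```text
time_s: 11.97
ee_pos: [568.1, 49.1, 170.1]
ee_rot: [[0.984, 0.181, 0.001], [0.181, -0.984, -0.004], [-0.0, 0.004, -1.0]]
wrist_force: [-0.5, 0.1, -0.5]
gripper_width: 7.5
```

```bash
python3 -c "
from h import *
rel()"
```

```text
out 52.8 lat 0.2 up 22.4 F out 0.44 lat 0.14 z -0.52 T [ 0.05 -0.    0.  ] tilt z [ 0.001 -0.004 -1.   ] t 11.9667 w 7.511947020454552
```

Request:
{"method": "carry_out", "body": {
  "linear": [
    [-0.001, 0, -0.001],
    [-0.001, 0, -0.001],
    [-0.001, 0, -0.001],
    [-0.001, 0, -0.001],
    [0, 0, 0]
  ],
  "turn": [
    [0, 0, 0],
    [0, 0, 0],
    [0, 0, 0],
    [0, 0, 0],
    [0, 0, 0]
  ],
  "jaw": [0, 0, 0, 0, 0]
}}

```text
time_s: 12.38
ee_pos: [563.7, 48.3, 174.4]
ee_rot: [[0.984, 0.181, 0.0], [0.181, -0.984, -0.004], [-0.0, 0.004, -1.0]]
wrist_force: [-1.1, 0.7, -0.7]
gripper_width: 7.2
```

```bash
python3 -c "
from h import *
rel()"
```

```text
out 57.2 lat 0.2 up 26.7 F out 0.97 lat 0.85 z -0.67 T [ 0.03 -0.01 -0.02] tilt z [ 0.    -0.004 -1.   ] t 12.3833 w 7.248660788734885
```

Request:
{"method": "carry_out", "body": {
  "linear": [
    [-0.001, 0, -0.001],
    [-0.001, 0, -0.001],
    [-0.001, 0, -0.001],
    [-0.001, 0, -0.001],
    [0, 0, 0]
  ],
  "turn": [
    [0, 0, 0],
    [0, 0, 0],
    [0, 0, 0],
    [0, 0, 0],
    [0, 0, 0]
  ],
  "jaw": [0, 0, 0, 0, 0]
}}

```text
time_s: 12.8
ee_pos: [559.3, 47.6, 178.9]
ee_rot: [[0.984, 0.181, 0.0], [0.181, -0.984, -0.004], [-0.0, 0.004, -1.0]]
wrist_force: [-0.4, -0.1, -0.5]
gripper_width: 7.4
```

```bash
python3 -c "
from h import *
rel()"
```

```text
out 61.7 lat 0.2 up 31.2 F out 0.44 lat 0.02 z -0.55 T [ 0.02 -0.    0.  ] tilt z [ 0.    -0.004 -1.   ] t 12.8 w 7.409369843398364
```

Request:
{"method": "carry_out", "body": {
  "linear": [
    [-0.001, 0, -0.001],
    [-0.001, 0, -0.001],
    [-0.001, 0, -0.001],
    [-0.001, 0, -0.001],
    [-0.001, 0, -0.001],
    [0, 0, 0]
  ],
  "turn": [
    [0, 0, 0],
    [0, 0, 0],
    [0, 0, 0],
    [0, 0, 0],
    [0, 0, 0],
    [0, 0, 0]
  ],
  "jaw": [0, 0, 0, 0, 0, 0]
}}

```text
time_s: 13.3
ee_pos: [553.9, 46.6, 184.5]
ee_rot: [[0.984, 0.181, 0.0], [0.181, -0.984, -0.004], [-0.0, 0.004, -1.0]]
wrist_force: [0.5, 0.2, -0.5]
gripper_width: 7.2
```

```bash
python3 -c "
from h import *
rel()"
```

```text
out 67.2 lat 0.2 up 36.8 F out -0.55 lat 0.14 z -0.52 T [0.   0.02 0.06] tilt z [ 0.    -0.004 -1.   ] t 13.3 w 7.200181067462698
```

Request:
{"method": "carry_out", "body": {
  "linear": [
    [-0.001, 0, -0.0003],
    [-0.001, 0, -0.0003],
    [-0.0015, 0, 0],
    [-0.0015, 0, 0],
    [-0.002, 0, 0],
    [-0.002, 0, 0],
    [-0.002, 0, 0],
    [0, 0, 0]
  ],
  "turn": [
    [0, 0, 0],
    [0, 0, 0],
    [0, 0, 0],
    [0, 0, 0],
    [0, 0, 0],
    [0, 0, 0],
    [0, 0, 0],
    [0, 0, 0]
  ],
  "jaw": [0, 0, 0, 0, 0, 0, 0, 0]
}}

```text
time_s: 13.97
ee_pos: [541.7, 44.4, 185.0]
ee_rot: [[0.984, 0.181, 0.0], [0.181, -0.984, -0.004], [-0.001, 0.004, -1.0]]
wrist_force: [-0.6, -0.8, -0.8]
gripper_width: 7.6
```

```bash
python3 -c "
from h import *
rel()
b=env.read_camera('scene')[145:205,225:295]
cv2.imwrite('pics/s7.png',cv2.resize(b,None,fx=9,fy=9,interpolation=cv2.INTER_CUBIC))"
```

```text
out 79.6 lat 0.2 up 37.3 F out 0.77 lat -0.68 z -0.85 T [-0.03  0.03  0.02] tilt z [ 0.    -0.004 -1.   ] t 13.9667 w 7.591921768407436
```

View pics/s7.png

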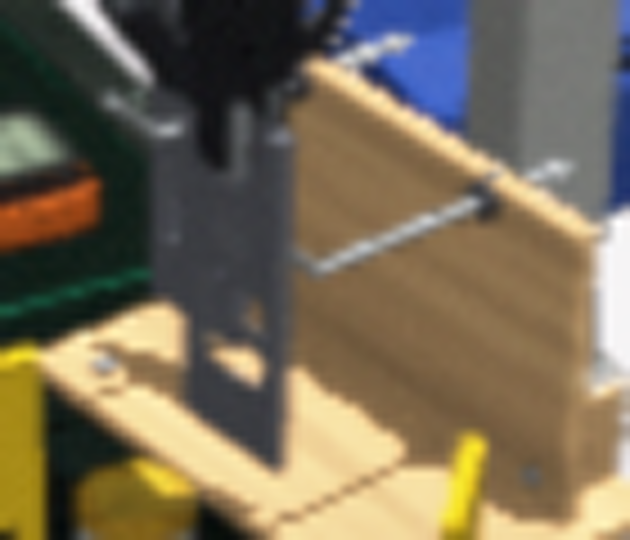

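Request:
{"method": "carry_out", "body": {
  "linear": [
    [-0.003, 0, 0],
    [-0.004, 0, -0.002],
    [-0.005, 0, -0.005],
    [-0.005, 0, -0.01],
    [-0.004, 0, -0.014],
    [-0.002, 0, -0.016],
    [0, 0, -0.016],
    [0, 0, -0.016]
  ],
  "turn": [
    [0, 0, 0],
    [0, 0, 0],
    [0, 0, 0],
    [0, 0, 0],
    [0, 0, 0],
    [0, 0, 0],
    [0, 0, 0],
    [0, 0, 0]
  ],
  "jaw": [0, 0, 0, 0, 0, 0, 0, 0],
  "newtons": 40
}}

```text
time_s: 14.68
ee_pos: [512.5, 40.0, 267.0]
ee_rot: [[0.984, 0.18, -0.007], [0.18, -0.984, -0.003], [-0.008, 0.002, -1.0]]
wrist_force: [0.6, -0.7, -1.0]
gripper_width: 7.2
```

Request:
{"method": "carry_out", "body": {
  "linear": [
    [0, 0, -0.016],
    [0, 0, -0.014],
    [0, 0, -0.008],
    [0, 0, -0.003],
    [0, 0, 0],
    [0, 0, 0]
  ],
  "turn": [
    [0, 0, 0],
    [0, 0, 0],
    [0, 0, 0],
    [0, 0, 0],
    [0, 0, 0],
    [0, 0, 0]
  ],
  "jaw": [0, 0, 0, 0, 0, 0]
}}

```text
time_s: 15.18
ee_pos: [512.5, 39.7, 320.3]
ee_rot: [[0.984, 0.18, 0.006], [0.18, -0.984, -0.004], [0.005, 0.005, -1.0]]
wrist_force: [0.1, -0.4, -0.6]
gripper_width: 7.1
```

```bash
python3 - <<'E'
from h import *
np.set_printoptions(precision=1,suppress=True)
rel()
plan([530,-245,315],-12.7,16)
# slot of the holder: dark pixels in the white top, both views
for n,(x0,x1,y0,y1),z in(("top",(318,348,186,212),35),("scene",(278,308,238,272),35)):
    im=cv2.imread(f"pics/{n}0.png");g=cv2.cvtColor(im,cv2.COLOR_BGR2GRAY)
    hsv=cv2.cvtColor(im,cv2.COLOR_BGR2HSV)
    print(n);
    for r in range(y0,y1): print(r,''.join('#' if v<90 else '+' if v<130 else '-' if v<170 else '.' for v in g[r,x0:x1]))
E
```

```text
out 109.1 lat 0.9 up 172.6 F out -0.07 lat -0.43 z -0.62 T [ 0. -0. -0.] tilt z [ 0. -0. -1.] t 15.1833 w 7.084919482718516
pos [512.5  39.7 320.3] F [ 0.1 -0.4 -0.6] T [ 0. -0. -0.] w 7.1 t 15.1833 total turn [ 0.2 -0.3 23.1]
[[-0.0021, 0.0177, 0.0004], [-0.0017, 0.0177, 0.0004], [-0.0012, 0.0178, 0.0004], [-0.0008, 0.0178, 0.0004], [-0.0003, 0.0178, 0.0004], [0.0001, 0.0178, 0.0004], [0.0006, 0.0178, 0.0004], [0.001, 0.0178, 0.0004], [0.0015, 0.0178, 0.0004], [0.0019, 0.0177, 0.0004], [0.0023, 0.0177, 0.0004], [0.0028, 0.0176, 0.0004], [0.0032, 0.0175, 0.0004], [0.0037, 0.0174, 0.0003], [0.0041, 0.0173, 0.0003], [0.0045, 0.0172, 0.0003]]
[0.01, -0.02, 1.44]
top
186 -.........--++################
187 -.............--++############
188 ...................--++#######
189 .......................--+####
190 ...........................--+
191 ..............................
192 ..............................
193 ..............................
194 ..............................
195 ......-----...................
196 ........--.-----..............
197 ..............------..........
198 ....
[... 977 characters left out ...]

252 ###++-........+++........-####
253 ###+++-.......-+++........####
254 ####++-........+++........-###
255 ####+++-.......-++-........###
256 #####++-........+++........-##
257 #####+++-........++-........+#
258 ######++-...................-#
259 ######+++-...................#
260 #######+++................---#
261 #######+++-..........-------+#
262 ########++-.....------------+#
263 ########++++----------------+#
264 #########+++----------------+#
265 #########+++----------------+#
266 #########+++---------------++#
267 ##########++--------------+###
268 ##########++---------++#######
269 ###########+-----+############
270 ############+#################
271 ##############################
```

```bash
python3 - <<'E'
from h import *
np.set_printoptions(precision=1,suppress=True)
c=[atz("scene",p,35) for p in((279.5,243.3),(297,240.2),(306.8,260),(288.5,263.3))]
print(*c,np.mean(c,0)); print([np.linalg.norm(c[i]-c[i-3]) for i in range(4)])
print("row251 near/far rim",atz("scene",(290.6,251),35),atz("scene",(294.6,251),35))
print("row254",atz("scene",(291.7,254),35),atz("scene",(296.2,254),35))
print("slot ends",atz("scene",(290.3,245.7),35),atz("scene",(296.7,257.6),35))
print("cams",*[-C[n]["R"].T@C[n]["t"] for n in C])
# top: subpixel profile across slot darkness
g=cv2.cvtColor(cv2.imread("pics/top0.png"),cv2.COLOR_BGR2GRAY).astype(float)
sub=np.clip(200-g[193:203,323:346],0,None); ys,xs=np.mgrid[193:203,323:346]
print("top dark centroid",(xs*sub).sum()/sub.sum(),(ys*sub).sum()/sub.sum(),atz("top",((xs*sub).sum()/sub.sum(),(ys*sub).sum()/sub.sum()),35))
r=[ (x, (186+np.interp(-150,-g[183:193,x][::1],np.arange(10)) if 0 else 0)) for x in ()]
for x in(326,333,340):
    col=g[180:216,x]; i=np.where(col>150)[0]; print(x,180+i.min(),180+i.max(),g[180+i.max()-6:180+i.max()+3,x])
E
```

```text
[ 518.2 -199.5   35. ] [ 579.4 -213.6   35. ] [ 553.3 -312.1   35. ] [ 492.5 -297.4   35. ] [ 535.8 -255.7   35. ]
[np.float64(62.82082551037134), np.float64(101.90636759221859), np.float64(62.559700721820406), np.float64(101.22533165326182)]
row251 near/far rim [ 530.4 -250.3   35. ] [ 542.1 -256.5   35. ]
row254 [ 525.6 -264.5   35. ] [ 538.7 -271.5   35. ]
slot ends [ 543.8 -227.1   35. ] [ 530.6 -287.    35. ]
cams [ -173.4 -1246.3  1100.2] [ 406.5  -42.  1166.7]
top dark centroid 335.2189349112426 197.45907297830374 [ 538.9 -256.8   35. ]
326 186 206 [245. 246. 246. 246. 247. 246. 220. 142.  70.]
333 188 208 [246. 246. 246. 247. 248. 244. 193. 106.  52.]
340 189 210 [246. 246. 246. 247. 247. 232. 159.  77.  39.]
```

Request:
{"method": "carry_out", "body": {
  "linear": [
    [-0.002, 0.0175, 0],
    [-0.0015, 0.0175, 0],
    [-0.001, 0.018, 0],
    [-0.001, 0.018, 0],
    [-0.0005, 0.018, 0],
    [0, 0.018, 0],
    [0.0005, 0.018, 0],
    [0.001, 0.018, 0]
  ],
  "turn": [
    [0, 0, 1.4],
    [0, 0, 1.4],
    [0, 0, 1.4],
    [0, 0, 1.4],
    [0, 0, 1.4],
    [0, 0, 1.4],
    [0, 0, 1.4],
    [0, 0, 1.4]
  ],
  "jaw": [0, 0, 0, 0, 0, 0, 0, 0]
}}

```text
time_s: 15.85
ee_pos: [517.5, -104.6, 315.9]
ee_rot: [[1.0, -0.016, -0.003], [-0.016, -1.0, -0.0], [-0.003, 0.0, -1.0]]
wrist_force: [0.9, 1.1, -1.9]
gripper_width: 7.5
```

Request:
{"method": "carry_out", "body": {
  "linear": [
    [0.0015, 0.018, 0],
    [0.002, 0.0175, 0],
    [0.0025, 0.0175, 0],
    [0.003, 0.017, 0],
    [0.003, 0.012, 0],
    [0.003, 0.006, 0],
    [0, 0, 0],
    [0, 0, 0]
  ],
  "turn": [
    [0, 0, 1.4],
    [0, 0, 1.4],
    [0, 0, 1.4],
    [0, 0, 1.4],
    [0, 0, 1.4],
    [0, 0, 1],
    [0, 0, 0],
    [0, 0, 0]
  ],
  "jaw": [0, 0, 0, 0, 0, 0, 0, 0]
}}

```text
time_s: 16.52
ee_pos: [522.8, -200.0, 309.1]
ee_rot: [[0.986, -0.168, -0.014], [-0.168, -0.986, 0.005], [-0.015, -0.002, -1.0]]
wrist_force: [0.2, 0.2, -1.6]
gripper_width: 7.4
```

```bash
python3 - <<'E'
from h import *
plan([538,-252,310],-12.7,6)
E
```

```text
pos [ 522.8 -200.   309.1] F [ 0.18  0.25 -1.65] T [0.03 0.02 0.04] w 7.4 t 16.5167 total turn [-0.12  0.86  3.04]
[[0.004, 0.0081, -0.0002], [0.004, 0.0081, -0.0002], [0.0041, 0.0081, -0.0002], [0.0042, 0.008, -0.0002], [0.0042, 0.008, -0.0002], [0.0043, 0.0079, -0.0002]]
[-0.02, 0.14, 0.51]
```

Request:
{"method": "carry_out", "body": {
  "linear": [
    [0.004, 0.008, 0],
    [0.004, 0.008, 0],
    [0.004, 0.008, 0.002],
    [0.004, 0.008, 0.004],
    [0.003, 0.007, 0.008],
    [0.002, 0.005, 0.012],
    [0, 0, 0.014],
    [0, 0, 0.014]
  ],
  "turn": [
    [0, 0.2, 0.7],
    [0, 0.2, 0.7],
    [0, 0.2, 0.7],
    [0, 0.1, 0.6],
    [0, 0.1, 0.4],
    [0, 0, 0],
    [0, 0, 0],
    [0, 0, 0]
  ],
  "jaw": [0, 0, 0, 0, 0, 0, 0, 0]
}}

```text
time_s: 17.18
ee_pos: [538.7, -251.7, 254.4]
ee_rot: [[0.975, -0.224, 0.008], [-0.224, -0.975, -0.002], [0.008, -0.0, -1.0]]
wrist_force: [1.1, 0.2, -1.1]
gripper_width: 7.1
```

Request:
{"method": "carry_out", "body": {
  "linear": [
    [0, 0, 0.014],
    [0, 0, 0.014],
    [0, 0, 0.012],
    [0, 0, 0.008],
    [0, 0, 0.004],
    [0, 0, 0],
    [0, 0, 0]
  ],
  "turn": [
    [0, 0, 0],
    [0, 0, 0],
    [0, 0, 0],
    [0, 0, 0],
    [0, 0, 0],
    [0, 0, 0],
    [0, 0, 0]
  ],
  "jaw": [0, 0, 0, 0, 0, 0, 0]
}}

```text
time_s: 17.77
ee_pos: [536.0, -253.6, 191.6]
ee_rot: [[0.974, -0.228, -0.0], [-0.228, -0.974, 0.003], [-0.001, -0.003, -1.0]]
wrist_force: [-0.4, -0.0, 0.1]
gripper_width: 7.3
```

```bash
python3 - <<'E'
from h import *
plan([537,-255,150],-13.3,6)
E
```

```text
pos [ 536.  -253.6  191.6] F [-0.37 -0.04  0.06] T [-0.01 -0.02  0.02] w 7.3 t 17.7667 total turn [-0.16  0.05  0.11]
[[0.0002, 0.0002, 0.0069], [0.0002, 0.0002, 0.0069], [0.0002, 0.0002, 0.0069], [0.0002, 0.0002, 0.0069], [0.0002, 0.0002, 0.0069], [0.0002, 0.0002, 0.0069]]
[-0.03, 0.01, 0.02]
```

Request:
{"method": "carry_out", "body": {
  "linear": [
    [0.0003, 0, 0.008],
    [0.0003, 0, 0.008],
    [0, 0, 0.008],
    [0, 0, 0.007],
    [0, 0, 0.005],
    [0, 0, 0.002],
    [0, 0, 0],
    [0, 0, 0]
  ],
  "turn": [
    [0, 0, 0],
    [0, 0, 0],
    [0, 0, 0],
    [0, 0, 0],
    [0, 0, 0],
    [0, 0, 0],
    [0, 0, 0],
    [0, 0, 0]
  ],
  "jaw": [0, 0, 0, 0, 0, 0, 0, 0]
}}

```text
time_s: 18.43
ee_pos: [538.1, -254.4, 151.5]
ee_rot: [[0.974, -0.228, 0.003], [-0.228, -0.974, 0.001], [0.003, -0.002, -1.0]]
wrist_force: [0.3, 0.4, -0.7]
gripper_width: 7.2
```

```bash
python3 - <<'E'
from h import *
plan([537,-255,147],-13.3,6)
b=env.read_camera("scene");t=env.read_camera("top");cv2.imwrite("pics/s8raw.png",b);cv2.imwrite("pics/t8raw.png",t)
cv2.imwrite("pics/s8.png",np.hstack([cv2.resize(b[200:275,265:315],None,fx=8,fy=8,interpolation=cv2.INTER_CUBIC),cv2.resize(t[160:235,310:360],None,fx=8,fy=8,interpolation=cv2.INTER_CUBIC)]))
E
```

```text
pos [ 538.1 -254.4  151.5] F [ 0.34  0.45 -0.68] T [ 0.02 -0.03 -0.04] w 7.2 t 18.4333 total turn [-0.09 -0.16  0.12]
[[-0.0002, 0.0001, 0.0007], [-0.0002, 0.0001, 0.0007], [-0.0002, 0.0001, 0.0007], [-0.0002, 0.0001, 0.0007], [-0.0002, 0.0001, 0.0007], [-0.0002, 0.0001, 0.0007]]
[-0.02, -0.03, 0.02]
```

View pics/s8.png

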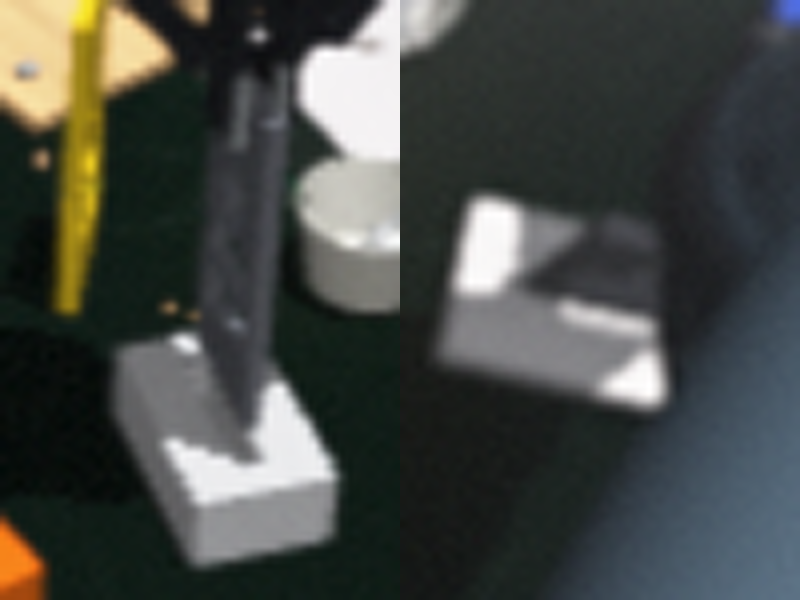

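```bash
python3 - <<'E'
from h import *
np.set_printoptions(precision=1,suppress=True)
o=np.array([538.1,-254.4,51.8]);hx=np.array([.974,-.228,0]);hy=np.array([.228,.974,0])
for a,b in((-4,-30),(4,-30),(-4,30)):
    for dz in (0,155):
        q=proj("scene",o+a*hx+b*hy+[0,0,dz]);print(a,b,dz,q,((q-[265,200]+.44)*8).round(0))
g=cv2.cvtColor(cv2.imread("pics/s8raw.png"),cv2.COLOR_BGR2GRAY)
print(g[236:260,286:306])
E
```

```text
-4 -30 0 [295.5 253.3] [247. 430.]
-4 -30 155 [298.7 215.1] [273. 125.]
4 -30 0 [297.8 252.8] [266. 426.]
4 -30 155 [301.2 214.7] [293. 121.]
-4 30 0 [289.4 241.6] [199. 337.]
-4 30 155 [292.2 204. ] [221.  36.]
[[ 26  25  26  35  57  67  62  51  58  56  61  74  69  45  24  14  16  28
   64  97]
 [ 48  28  25  34  56  64  58  52  52  56  61  74  68  39  29  23  16  17
   29  58]
 [104  43  33  49  54  56  60  59  58  54  61  73  67  39  29  27  26  22
   16  23]
 [ 41  32  55  82  55  54  62  70  75  56  64  75  66  40  28  28  27  29
   25  23]
 [ 29  30  38  52  49  50  58  85 111  85  66  73  66  34  27  27  28  27
   28  26]
 [ 58  93  96  83  54  50  52  62  78  79  66  76  64  31  27  27  27  25
   30  27]
 [144 216 213 149  66  51  50  51  59  62  66  74  63  31  27  26  28  26
   26  28]
 [125 177 221 195  87  51  49  50  55  59  67  71  56  29  26  25  25  24
   23  27]
 [118 122 133 128  99  62  52  51  51  59  71  74  60  36  25  26  27  25
   23  26]
 [113 113 106 115 109  79  53  52  52  58  70  81  81  62  28  23  26  24
   24  25]
 [115 117 123 127 117  81  56  50  51 
[... 452 characters left out ...]
 144  62
   25  23]
 [120 119 116 116 112 104  97  93  79  69  92 164 232 235 236 234 216 139
   46  25]
 [119 118 117 116 115 110  98  97  91  89 130 197 233 236 236 236 234 205
   80  26]
 [146 139 122 117 117 113 105 100  98 115 171 223 234 235 235 235 236 222
  141  45]
 [226 215 156 145 138 119 113 105  98 102 145 211 233 235 235 235 236 234
  206  80]
 [202 234 232 230 214 156 143 130 108 100 121 179 227 235 235 234 236 236
  224 145]
 [169 231 237 236 234 231 229 212 148 124 129 167 220 235 235 235 235 236
  235 214]
 [136 201 233 235 235 237 235 234 226 208 218 231 236 236 235 234 235 236
  235 221]
 [107 143 209 235 236 236 236 236 235 235 235 237 236 236 235 233 231 231
  230 225]]
```

Request:
{"method": "carry_out", "body": {
  "linear": [
    [-0.0007, 0, 0.003],
    [-0.0007, 0, 0.003],
    [0, 0, 0.003],
    [0, 0, 0.002],
    [0, 0, 0.001],
    [0, 0, 0]
  ],
  "turn": [
    [0, -0.1, 0],
    [0, 0, 0],
    [0, 0, 0],
    [0, 0, 0],
    [0, 0, 0],
    [0, 0, 0]
  ],
  "jaw": [0, 0, 0, 0, 0, 0]
}}

```text
time_s: 19.03
ee_pos: [537.7, -254.8, 139.9]
ee_rot: [[0.974, -0.228, 0.004], [-0.228, -0.974, -0.0], [0.004, -0.001, -1.0]]
wrist_force: [-0.1, -0.8, -2.5]
gripper_width: 7.2
```

```bash
cat >> h.py <<'E'
def hol():
    s=env.get_state();p=s["ee_pos"];F=s["wrist_force"];hx=np.array([.974,-.228,0]);hy=np.array([.228,.974,0])
    print("hx %.1f hy %.1f bottom %.1f"%(p@hx,p@hy,p[2]-99.7),"F hx %.2f hy %.2f z %.2f"%(F@hx,F@hy,F[2]),"T",s["wrist_torque"].round(2),"zax",s["ee_rot"][:,2].round(3),"w %.1f t %.2f"%(s["gripper_width"],s["time_s"]))
E
python3 -c "
from h import *
hol()"
```

```text
hx 581.8 hy -125.5 bottom 40.2 F hx 0.06 hy -0.82 z -2.46 T [-0.02  0.05 -0.05] zax [ 0.004 -0.    -1.   ] w 7.2 t 19.03
```

Request:
{"method": "carry_out", "body": {
  "linear": [
    [-0.0015, 0, 0],
    [0, 0, 0],
    [0, 0, 0.001],
    [0, 0, 0.001],
    [0, 0, 0.001],
    [0, 0, 0]
  ],
  "turn": [
    [0, 0.2, 0],
    [0, 0, 0],
    [0, 0, 0],
    [0, 0, 0],
    [0, 0, 0],
    [0, 0, 0]
  ],
  "jaw": [0, 0, 0, 0, 0, 0]
}}

```text
time_s: 19.53
ee_pos: [536.1, -254.4, 136.8]
ee_rot: [[0.974, -0.228, 0.008], [-0.228, -0.974, -0.001], [0.008, -0.001, -1.0]]
wrist_force: [0.2, -0.9, -1.0]
gripper_width: 7.2
```

```bash
python3 -c "
from h import *
hol()"
```

```text
hx 580.2 hy -125.5 bottom 37.1 F hx 0.44 hy -0.78 z -1.00 T [ 0.04  0.02 -0.01] zax [ 0.008 -0.001 -1.   ] w 7.2 t 19.53
```

Request:
{"method": "carry_out", "body": {
  "linear": [
    [0, 0, 0],
    [0, 0, 0],
    [0, 0, 0.001],
    [0, 0, 0.001],
    [0, 0, 0.001],
    [0, 0, 0.001],
    [0, 0, 0]
  ],
  "turn": [
    [0, -0.45, 0],
    [0, 0, 0],
    [0, 0, 0],
    [0, 0, 0],
    [0, 0, 0],
    [0, 0, 0],
    [0, 0, 0]
  ],
  "jaw": [0, 0, 0, 0, 0, 0, 0]
}}

```text
time_s: 20.12
ee_pos: [537.2, -254.9, 135.1]
ee_rot: [[0.974, -0.228, 0.002], [-0.228, -0.974, -0.001], [0.003, 0.0, -1.0]]
wrist_force: [0.0, -0.4, -0.7]
gripper_width: 7.1
```

```bash
python3 -c "
from h import *
hol()"
```

```text
hx 581.4 hy -125.8 bottom 35.4 F hx 0.13 hy -0.33 z -0.73 T [0.01 0.03 0.04] zax [ 0.002 -0.001 -1.   ] w 7.1 t 20.12
```

Request:
{"method": "carry_out", "body": {
  "linear": [
    [-0.001, 0, 0],
    [0, 0, 0],
    [0, 0, 0.001],
    [0, 0, 0.001],
    [0, 0, 0.001],
    [0, 0, 0]
  ],
  "turn": [
    [0, 0, 0],
    [0, 0, 0],
    [0, 0, 0],
    [0, 0, 0],
    [0, 0, 0],
    [0, 0, 0]
  ],
  "jaw": [0, 0, 0, 0, 0, 0]
}}

```text
time_s: 20.62
ee_pos: [537.0, -254.9, 134.9]
ee_rot: [[0.974, -0.228, 0.006], [-0.228, -0.974, -0.003], [0.006, 0.001, -1.0]]
wrist_force: [-0.7, 0.1, -1.0]
gripper_width: 7.0
```

```bash
python3 -c "
from h import *
hol()"
```

```text
hx 581.2 hy -125.9 bottom 35.2 F hx -0.67 hy -0.05 z -1.00 T [ 0.04  0.05 -0.02] zax [ 0.006 -0.003 -1.   ] w 7.0 t 20.62
```

Request:
{"method": "carry_out", "body": {
  "linear": [
    [0, 0, -0.002],
    [-0.0015, 0, -0.001],
    [0, 0, 0],
    [0, 0, 0]
  ],
  "turn": [
    [0, 0, 0],
    [0, -0.1, 0],
    [0, 0, 0],
    [0, 0, 0]
  ],
  "jaw": [0, 0, 0, 0]
}}

```text
time_s: 20.95
ee_pos: [535.2, -254.5, 137.2]
ee_rot: [[0.974, -0.228, 0.003], [-0.228, -0.974, -0.002], [0.003, 0.001, -1.0]]
wrist_force: [-0.3, -0.7, -1.0]
gripper_width: 7.0
```

```bash
python3 -c "
from h import *
hol()"
```

```text
hx 579.3 hy -125.9 bottom 37.5 F hx -0.09 hy -0.75 z -1.03 T [0.03 0.06 0.02] zax [ 0.003 -0.002 -1.   ] w 7.0 t 20.95
```

Bottom now at hx≈579.6; descend.

Request:
{"method": "carry_out", "body": {
  "linear": [
    [0, 0, 0.0015],
    [0, 0, 0.0015],
    [0, 0, 0.0015],
    [0, 0, 0.0015],
    [0, 0, 0.0015],
    [0, 0, 0]
  ],
  "turn": [
    [0, 0, 0],
    [0, 0, 0],
    [0, 0, 0],
    [0, 0, 0],
    [0, 0, 0],
    [0, 0, 0]
  ],
  "jaw": [0, 0, 0, 0, 0, 0]
}}

```text
time_s: 21.45
ee_pos: [536.3, -255.0, 135.3]
ee_rot: [[0.974, -0.228, 0.008], [-0.228, -0.974, -0.005], [0.009, 0.003, -1.0]]
wrist_force: [1.4, -0.7, -0.5]
gripper_width: 7.2
```

```bash
python3 -c "
from h import *
hol()"
```

```text
hx 580.5 hy -126.1 bottom 35.6 F hx 1.56 hy -0.34 z -0.48 T [ 0.08  0.   -0.05] zax [ 0.008 -0.005 -1.   ] w 7.2 t 21.45
```

```bash
python3 - <<'E'
from h import *
np.set_printoptions(precision=1,suppress=True)
hx=np.array([.974,-.228,0]);hy=np.array([.228,.974,0])
g=cv2.cvtColor(cv2.imread("pics/top0.png"),cv2.COLOR_BGR2GRAY).astype(float)
def cross(v,i0,lev,step):  # subpixel crossing from inside bright outward
    i=i0
    while v[i]>lev:i+=step
    return i-step*(lev-v[i])/(v[i-step]-v[i])
for nm,x in(("",0),):
    B=[];Fr=[];Lf=[];Rt=[]
    for c in range(323,345):
        v=g[:,c]; mid=int(198+ (c-333)*.23)
        B.append(atz("top",(c,cross(v,mid-5,140,-1)),35)@hx); Fr.append(atz("top",(c,cross(v,mid+5,105,1)),0)@hx); 
    for r in range(190,204):
        mid=int(333-(r-198)*.23); v=g[r]
        if r<203: Lf.append(atz("top",(cross(v,mid-11,105,-1),r),0)@hy)
        if r>192: Rt.append(atz("top",(cross(v,mid+11,140,1),r),35)@hy)
    for n,a in(("back",B),("front",Fr),("left",Lf),("right",Rt)): print(n,np.median(a),np.std(a),np.array(a)[::4])
# slot darkness in top0 per column: weighted row centroid -> hx
for c in range(324,344,2):
    mid=198+(c-333)*.25; r=np.arange(int(mid)-4,int(mid)+5); w=np.clip(225-g[r,c],0,None)
    if w.sum()>20: y=(w*r).sum()/w.sum(); p=atz("top",(c,y),35); print(c,w.sum().round(),p@hx,p@hy)
# calibrate: mask bottom in the top image t8raw is hidden; check scene face corners
E
```

```text
back 613.2094671732149 0.34499389532956426 [612.4 612.6 612.9 613.2 613.5 613.5]
front 551.8525369918989 0.3751309320321626 [551.3 551.5 551.6 551.8 552.2 552.2]
left -72.3724502151958 0.3017660988991766 [-71.7 -72.3 -72.4 -72.7]
right -174.12106038858752 9.902552651490794 [-173.6 -174.3 -174.4]
324 129.0 582.8570198016192 -92.79904489408304
326 170.0 583.4372151107207 -98.84433785018871
328 114.0 584.0388324962065 -104.88193918717647
330 122.0 584.1856221186405 -111.01864839170078
332 188.0 583.3709163845557 -117.36656260744728
334 187.0 583.603617495597 -123.47630155783297
336 142.0 584.3674248354348 -129.4648423106528
338 142.0 584.3906182470214 -135.614488045494
340 174.0 584.4634960853898 -141.74946309956903
342 328.0 581.9970203291751 -148.4380108910286
```

Request:
{"method": "carry_out", "body": {
  "linear": [
    [0, 0, -0.002],
    [0, -0.002, -0.001],
    [0, 0, 0],
    [0, 0, 0]
  ],
  "turn": [
    [0.2, -0.4, 0],
    [0, 0, 0.3],
    [0, 0, 0],
    [0, 0, 0]
  ],
  "jaw": [0, 0, 0, 0]
}}

```text
time_s: 21.78
ee_pos: [536.8, -252.9, 137.8]
ee_rot: [[0.972, -0.234, 0.001], [-0.234, -0.972, 0.001], [0.001, -0.001, -1.0]]
wrist_force: [0.0, 0.0, -1.6]
gripper_width: 7.2
```

```bash
python3 -c "
from h import *
hol();plan([537,-253,138],-13,1)"
```

```text
hx 580.5 hy -123.9 bottom 38.1 F hx 0.04 hy 0.02 z -1.65 T [-0.   -0.04  0.02] zax [ 0.001  0.001 -1.   ] w 7.2 t 21.78
pos [ 536.8 -252.9  137.8] F [ 0.05  0.01 -1.65] T [-0.   -0.04  0.02] w 7.2 t 21.7833 total turn [-0.08 -0.04 -0.5 ]
[[0.0002, 0.0001, -0.0002]]
[-0.08, -0.04, -0.5]
```

Request:
{"method": "carry_out", "body": {
  "linear": [
    [0, 0, 0],
    [0, 0, 0.001],
    [0, 0, 0.0015],
    [0, 0, 0.0015],
    [0, 0, 0.0015],
    [0, 0, 0.0015],
    [0, 0, 0]
  ],
  "turn": [
    [0, 0, -0.7],
    [0, 0, 0],
    [0, 0, 0],
    [0, 0, 0],
    [0, 0, 0],
    [0, 0, 0],
    [0, 0, 0]
  ],
  "jaw": [0, 0, 0, 0, 0, 0, 0]
}}

```text
time_s: 22.37
ee_pos: [537.9, -253.2, 135.2]
ee_rot: [[0.975, -0.22, 0.005], [-0.22, -0.976, -0.001], [0.005, 0.0, -1.0]]
wrist_force: [-0.3, -0.4, -1.3]
gripper_width: 6.8
```

```bash
python3 -c "
from h import *
hol();plan([537,-253,138],-13,1)"
```

```text
hx 581.6 hy -123.9 bottom 35.5 F hx -0.23 hy -0.48 z -1.30 T [-0.03  0.   -0.02] zax [ 0.005 -0.001 -1.   ] w 6.8 t 22.37
pos [ 537.9 -253.2  135.2] F [-0.34 -0.41 -1.3 ] T [-0.03  0.   -0.02] w 6.8 t 22.3667 total turn [ 0.   -0.3   0.29]
[[-0.0009, 0.0, -0.0028]]
[0.0, -0.3, 0.29]
```

Request:
{"method": "carry_out", "body": {
  "linear": [
    [0, 0, -0.002],
    [0.0025, 0, -0.001],
    [0, 0, 0],
    [0, 0, 0]
  ],
  "turn": [
    [0, -0.3, 0.2],
    [0, 0, 0],
    [0, 0, 0],
    [0, 0, 0]
  ],
  "jaw": [0, 0, 0, 0]
}}

```text
time_s: 22.7
ee_pos: [540.6, -253.8, 137.9]
ee_rot: [[0.975, -0.224, -0.001], [-0.224, -0.975, 0.0], [-0.001, -0.0, -1.0]]
wrist_force: [-0.4, -0.3, -0.5]
gripper_width: 7.2
```

Request:
{"method": "carry_out", "body": {
  "linear": [
    [0, 0, 0.0015],
    [0, 0, 0.0015],
    [0, 0, 0.0015],
    [0, 0, 0.0015],
    [0, 0, 0]
  ],
  "turn": [
    [0, 0, 0],
    [0, 0, 0],
    [0, 0, 0],
    [0, 0, 0],
    [0, 0, 0]
  ],
  "jaw": [0, 0, 0, 0, 0]
}}

```text
time_s: 23.12
ee_pos: [541.7, -254.7, 135.1]
ee_rot: [[0.975, -0.224, 0.003], [-0.224, -0.975, -0.002], [0.003, 0.002, -1.0]]
wrist_force: [-0.0, 0.7, -1.3]
gripper_width: 7.3
```

```bash
python3 -c "
from h import *
hol();plan([537,-253,138],-13,1)"
```

```text
hx 585.7 hy -124.6 bottom 35.4 F hx -0.18 hy 0.68 z -1.35 T [ 0.03  0.06 -0.02] zax [ 0.003 -0.002 -1.   ] w 7.3 t 23.12
pos [ 541.7 -254.7  135.1] F [-0.02  0.7  -1.35] T [ 0.03  0.06 -0.02] w 7.3 t 23.1167 total turn [ 0.09 -0.19  0.07]
[[-0.005, -0.0006, -0.0029]]
[0.09, -0.19, 0.07]
```

Request:
{"method": "carry_out", "body": {
  "linear": [
    [-0.001, 0, 0.0003],
    [-0.001, 0, 0.0005],
    [-0.001, 0, 0.0005],
    [-0.001, 0, 0.0005],
    [-0.001, 0, 0.0005],
    [0, 0, 0.0005]
  ],
  "turn": [
    [0, 0, 0],
    [0, 0, 0],
    [0, 0, 0],
    [0, 0, 0],
    [0, 0, 0],
    [0, 0, 0]
  ],
  "jaw": [0, 0, 0, 0, 0, 0]
}}

```text
time_s: 23.62
ee_pos: [539.9, -254.6, 134.7]
ee_rot: [[0.975, -0.224, 0.011], [-0.223, -0.975, -0.005], [0.012, 0.002, -1.0]]
wrist_force: [0.8, -0.1, 5.5]
gripper_width: 7.1
```

```bash
python3 -c "
from h import *
hol()"
```

```text
hx 584.0 hy -124.9 bottom 35.0 F hx 0.74 hy 0.12 z 5.47 T [0.26 0.09 0.08] zax [ 0.011 -0.005 -1.   ] w 7.1 t 23.62
```

Request:
{"method": "carry_out", "body": {
  "linear": [
    [-0.0015, 0, -0.0007],
    [-0.001, 0, 0],
    [-0.001, 0, 0],
    [-0.001, 0, 0],
    [0, 0, 0]
  ],
  "turn": [
    [0.2, -0.6, 0],
    [0, 0, 0],
    [0, 0, 0],
    [0, 0, 0],
    [0, 0, 0]
  ],
  "jaw": [0, 0, 0, 0, 0]
}}

```text
time_s: 24.03
ee_pos: [535.6, -253.8, 134.8]
ee_rot: [[0.975, -0.223, 0.001], [-0.223, -0.975, 0.001], [0.001, -0.002, -1.0]]
wrist_force: [1.1, 0.7, 0.9]
gripper_width: 7.3
```

```bash
python3 -c "
from h import *
hol()"
```

```text
hx 579.6 hy -125.1 bottom 35.1 F hx 0.93 hy 0.89 z 0.93 T [ 0.02 -0.23 -0.04] zax [ 0.001  0.001 -1.   ] w 7.3 t 24.03
```

Request:
{"method": "carry_out", "body": {
  "linear": [
    [0.0003, 0, 0.001],
    [0, 0, 0.0012],
    [0, 0, 0.0012],
    [0, 0, 0.0012],
    [0, 0, 0]
  ],
  "turn": [
    [0, -0.1, 0],
    [0, -0.1, 0],
    [0, -0.1, 0],
    [0, -0.1, 0],
    [0, 0, 0]
  ],
  "jaw": [0, 0, 0, 0, 0]
}}

```text
time_s: 24.45
ee_pos: [536.2, -253.9, 134.9]
ee_rot: [[0.975, -0.223, -0.003], [-0.223, -0.975, 0.001], [-0.003, -0.0, -1.0]]
wrist_force: [-0.8, -0.3, -1.2]
gripper_width: 7.1
```

```bash
python3 -c "
from h import *
hol()
b=env.read_camera('scene');cv2.imwrite('pics/s9raw.png',b);t=env.read_camera('top');cv2.imwrite('pics/t9raw.png',t)
print(cv2.cvtColor(b,cv2.COLOR_BGR2GRAY)[236:262,284:306])"
```

```text
hx 580.2 hy -125.0 bottom 35.2 F hx -0.73 hy -0.47 z -1.20 T [-0.04  0.   -0.02] zax [-0.003  0.001 -1.   ] w 7.1 t 24.45
[[ 25  25  27  27  31  46  56  56  57  50  46  54  66  75  63  32  22  18
   17  29  65  98]
 [ 24  37  49  29  33  51  56  54  60  56  47  55  68  72  57  30  27  22
   17  15  32  59]
 [ 32  72 105  42  32  48  59  61  59  61  56  54  70  73  55  32  30  29
   28  23  15  21]
 [ 25  34  41  29  35  53  63  62  54  62  58  58  71  72  53  29  25  29
   28  27  26  22]
 [ 25  25  28  28  37  54  66  67  60  62  59  59  71  69  48  33  27  27
   27  30  27  29]
 [ 33  36  59  86  72  59  64  73  87  82  62  59  75  66  41  28  28  25
   25  30  28  27]
 [ 70  82 141 202 164  73  57  62  75  85  69  63  75  66  42  29  26  27
   26  28  26  28]
 [109 112 123 151 153  71  52  64 110 156 120  69  74  70  53  28  26  25
   24  25  27  27]
 [117 115 115 114  96  58  50  53  69  86  87  70  74  74  62  38  24  24
   25  25  26  27]
 [115 115 112 102  75  55  51  52  59  68  78  67  77  88  97  66  33  26
   24  26  25  26]
 [116 115 113 106  81  53  52  50  53  58  60  6
[... 740 characters left out ...]
5  83 134 211 234 235 236 236
  235 222 141  45]
 [105 160 226 216 156 138 120 115 105  80  67  82 131 208 234 235 235 235
  236 234 206  81]
 [100 137 204 234 231 215 155 145 141 121  85  84 111 179 227 235 235 235
  236 235 223 144]
 [ 94 108 170 231 236 234 231 231 230 217 162 118 125 169 219 235 235 234
  236 237 234 214]
 [ 98 101 134 200 233 236 236 236 236 235 227 209 219 232 235 237 236 235
  235 236 235 221]
 [ 95  95 104 143 207 235 236 236 236 235 235 234 235 236 236 236 235 232
  231 232 230 225]
 [ 89  97 101 131 194 233 236 236 237 236 235 235 234 233 232 230 228 213
  194 182 163 160]
 [ 67  96  97 105 143 207 235 234 233 232 230 227 212 197 183 162 159 156
  153 147 144 144]]
```

```bash
python3 - <<'E'
from h import *
hx=np.array([.974,-.228,0]);hy=np.array([.228,.974,0])
a=cv2.cvtColor(cv2.imread("pics/scene0.png"),cv2.COLOR_BGR2GRAY)
print(a[243:261,285:302])
def s(p,z=35): q=atz("scene",p,z); return round(q@hx,1),round(q@hy,1)
print("near corner mask",s((294,256.7)),"far",s((288.2,245.2)), "edge line",[s(p) for p in((288.2,246),(290.2,250),(292.6,254))])
print("expected near",(580-4,-155),"far",(576,-95))
t=cv2.cvtColor(cv2.imread("pics/t9raw.png"),cv2.COLOR_BGR2GRAY);print(t[184:212,316:346])
E
```

```text
[[229 232 235 235 236 235 235 236 235 234 236 233 207  97  34  27  26]
 [233 234 234 233 231 226 222 234 235 235 235 233 221 143  61  29  27]
 [234 232 226 202 187 185 198 227 235 235 235 235 233 216 141  47  25]
 [235 233 226 193 157 143 155 210 234 235 235 236 235 233 206  82  28]
 [235 234 232 222 173 138 129 180 226 235 236 236 235 235 221 141  47]
 [236 234 234 227 192 145 113 146 210 234 236 236 236 235 234 206  81]
 [235 235 235 233 222 165 111 122 176 224 234 235 235 236 235 221 141]
 [236 236 235 235 230 199 119 101 128 186 230 236 235 235 236 234 208]
 [235 236 235 234 233 220 154 103 110 164 221 235 235 235 236 234 222]
 [235 237 236 235 235 230 198 118 100 124 177 222 235 235 235 236 234]
 [232 236 236 236 235 234 221 155 102 100 122 183 232 235 235 236 235]
 [203 234 237 236 236 235 230 200 125 101 117 174 226 235 235 236 236]
 [168 232 236 236 236 235 234 223 167 109 103 145 210 234 236 234 235]
 [136 204 235 236 235 235 235 231 202 127 100 121 180 226 235 235 236]
 [109 169 232 236 236 236 235 234 225 179 129 129 168 219 236 235 235]
 [101 135 200 233 236 236 236 236 2
[... 3253 characters left out ...]
122 127 130 130 133 132
  139 155 161 184 222 239 199 104  43  40  48  52]
 [ 30  27  32  34  42  49  53  59  64  77  81  92 100 109 113 119 123 127
  152 188 208 229 246 248 208 117  53  43  51  54]
 [ 26  26  27  26  25  29  28  35  40  43  51  58  67  74  83  91  94 105
  137 189 220 240 247 247 205 121  55  47  51  59]
 [ 26  26  26  24  25  29  24  27  27  30  30  36  38  45  51  55  61  70
   95 137 167 190 201 206 173 102  55  48  55  60]
 [ 24  28  27  25  27  25  26  24  27  27  26  27  26  29  30  33  37  42
   52  68  83  98 117 126 107  69  53  52  58  64]
 [ 28  27  26  27  26  25  27  25  27  29  26  27  29  28  28  29  31  33
   32  33  35  42  52  60  57  51  52  56  62  66]]
```

Request:
{"method": "carry_out", "body": {
  "linear": [
    [0, 0, -0.002],
    [0.0015, 0.0018, -0.001],
    [0.0015, 0.0018, 0],
    [0, 0, 0],
    [0, 0, 0]
  ],
  "turn": [
    [0, 0, 0],
    [0, 0.1, -0.3],
    [0, 0, -0.2],
    [0, 0, 0],
    [0, 0, 0]
  ],
  "jaw": [0, 0, 0, 0, 0]
}}

```text
time_s: 24.97
ee_pos: [535.9, -257.6, 134.8]
ee_rot: [[0.977, -0.214, -0.007], [-0.214, -0.977, 0.003], [-0.008, -0.002, -1.0]]
wrist_force: [-0.2, 1.4, 2.8]
gripper_width: 7.6
```

```bash
python3 -c "
from h import *
hol();plan([537,-253,138],-12.4,1)"
```

```text
hx 580.7 hy -128.7 bottom 35.1 F hx -0.51 hy 1.36 z 2.80 T [0.17 0.05 0.03] zax [-0.007  0.003 -1.   ] w 7.6 t 24.97
pos [ 535.9 -257.6  134.8] F [-0.18  1.44  2.8 ] T [0.17 0.05 0.03] w 7.6 t 24.9667 total turn [-0.09  0.45  0.04]
[[0.0, -0.0047, -0.0032]]
[-0.09, 0.45, 0.04]
```

Request:
{"method": "carry_out", "body": {
  "linear": [
    [0, 0, -0.002],
    [0, 0, -0.002],
    [0.001, 0, 0],
    [0, 0, 0],
    [0, 0, 0]
  ],
  "turn": [
    [0, 0, 0],
    [0, 0.3, 0],
    [0, 0, 0],
    [0, 0, 0],
    [0, 0, 0]
  ],
  "jaw": [0, 0, 0, 0, 0]
}}

```text
time_s: 25.38
ee_pos: [536.4, -257.8, 138.2]
ee_rot: [[0.977, -0.214, -0.004], [-0.214, -0.977, 0.003], [-0.004, -0.002, -1.0]]
wrist_force: [0.8, -0.4, -1.3]
gripper_width: 7.1
```

```bash
python3 -c "
from h import *
hol();plan([537,-253,138],-12.4,1)"
```

```text
hx 581.2 hy -128.8 bottom 38.5 F hx 0.83 hy -0.24 z -1.31 T [0.02 0.04 0.03] zax [-0.004  0.003 -1.   ] w 7.1 t 25.38
pos [ 536.4 -257.8  138.2] F [ 0.75 -0.43 -1.31] T [0.02 0.04 0.03] w 7.1 t 25.3833 total turn [-0.11  0.23  0.02]
[[-0.0004, -0.0048, 0.0003]]
[-0.11, 0.23, 0.02]
```

Free at bottom 38.5. Bottom hx ≈ 580.8; need +2.2.

Request:
{"method": "carry_out", "body": {
  "linear": [
    [0.002, 0, 0],
    [0, 0, 0],
    [0, 0, 0.0015],
    [0, 0, 0.0015],
    [0, 0, 0.0015],
    [0, 0, 0.0015],
    [0, 0, 0]
  ],
  "turn": [
    [0, 0.1, 0],
    [0, 0, 0],
    [0, 0, 0],
    [0, 0, 0],
    [0, 0, 0],
    [0, 0, 0],
    [0, 0, 0]
  ],
  "jaw": [0, 0, 0, 0, 0, 0, 0]
}}

```text
time_s: 25.97
ee_pos: [539.7, -258.4, 135.1]
ee_rot: [[0.977, -0.214, 0.002], [-0.214, -0.977, 0.001], [0.002, -0.001, -1.0]]
wrist_force: [0.4, -0.4, -1.2]
gripper_width: 7.4
```

```bash
python3 -c "
from h import *
hol()"
```

```text
hx 584.6 hy -128.6 bottom 35.4 F hx 0.45 hy -0.33 z -1.17 T [0.01 0.04 0.04] zax [ 0.002  0.001 -1.   ] w 7.4 t 25.97
```

Request:
{"method": "carry_out", "body": {
  "linear": [
    [-0.0006, 0, 0.0006],
    [-0.0006, 0, 0.0006],
    [-0.0006, 0, 0.0006],
    [0, 0, 0.0006],
    [0, 0, 0]
  ],
  "turn": [
    [0, -0.1, 0],
    [0, -0.1, 0],
    [0, -0.1, 0],
    [0, -0.1, 0],
    [0, 0, 0]
  ],
  "jaw": [0, 0, 0, 0, 0]
}}

```text
time_s: 26.38
ee_pos: [539.9, -258.5, 134.8]
ee_rot: [[0.977, -0.214, -0.0], [-0.214, -0.977, 0.0], [-0.0, -0.0, -1.0]]
wrist_force: [-1.7, 1.6, 1.2]
gripper_width: 7.1
```

```bash
python3 -c "
from h import *
hol()"
```

```text
hx 584.8 hy -128.7 bottom 35.1 F hx -2.03 hy 1.20 z 1.24 T [ 0.13  0.13 -0.02] zax [-0.  0. -1.] w 7.1 t 26.38
```

Request:
{"method": "carry_out", "body": {
  "linear": [
    [-0.001, 0, 0.0005],
    [0, 0, 0.0005]
  ],
  "turn": [
    [0, 0, 0],
    [0, 0, 0]
  ],
  "jaw": [0, 0]
}}

```text
time_s: 26.55
ee_pos: [539.7, -258.5, 134.7]
ee_rot: [[0.977, -0.214, 0.002], [-0.214, -0.977, -0.0], [0.002, -0.0, -1.0]]
wrist_force: [-1.1, 0.9, 5.7]
gripper_width: 7.4
```

Request:
{"method": "carry_out", "body": {
  "linear": [
    [-0.001, 0, 0.0005],
    [0, 0, 0.0005]
  ],
  "turn": [
    [0, 0, 0],
    [0, 0, 0]
  ],
  "jaw": [0, 0]
}}

```text
time_s: 26.72
ee_pos: [539.5, -258.4, 134.7]
ee_rot: [[0.977, -0.213, 0.004], [-0.213, -0.977, -0.001], [0.004, -0.0, -1.0]]
wrist_force: [0.3, 1.1, 5.1]
gripper_width: 7.0
```

Request:
{"method": "carry_out", "body": {
  "linear": [
    [-0.001, 0, 0.0005],
    [0, 0, 0.0005]
  ],
  "turn": [
    [0, 0, 0],
    [0, 0, 0]
  ],
  "jaw": [0, 0]
}}

```text
time_s: 26.88
ee_pos: [539.3, -258.4, 134.7]
ee_rot: [[0.977, -0.213, 0.006], [-0.213, -0.977, -0.001], [0.006, 0.0, -1.0]]
wrist_force: [-0.1, 1.1, 6.1]
gripper_width: 7.0
```

Request:
{"method": "carry_out", "body": {
  "linear": [
    [-0.001, 0, 0.0005],
    [0, 0, 0.0005]
  ],
  "turn": [
    [0, 0, 0],
    [0, 0, 0]
  ],
  "jaw": [0, 0]
}}

```text
time_s: 27.05
ee_pos: [539.1, -258.3, 134.7]
ee_rot: [[0.977, -0.213, 0.008], [-0.213, -0.977, -0.002], [0.008, 0.0, -1.0]]
wrist_force: [-0.5, 1.3, 5.3]
gripper_width: 7.4
```

```bash
python3 -c "
from h import *
hol()"
```

```text
hx 583.9 hy -128.7 bottom 35.0 F hx -0.74 hy 1.16 z 5.27 T [ 0.23  0.24 -0.04] zax [ 0.008 -0.002 -1.   ] w 7.4 t 27.05
```

Request:
{"method": "carry_out", "body": {
  "linear": [
    [0, 0, -0.002],
    [0, 0, -0.002],
    [-0.0015, 0, 0],
    [-0.0015, 0, 0],
    [0, 0, 0],
    [0, 0, 0]
  ],
  "turn": [
    [0, 0, 0],
    [0, -0.4, 0],
    [0, 0, 0],
    [0, 0, 0],
    [0, 0, 0],
    [0, 0, 0]
  ],
  "jaw": [0, 0, 0, 0, 0, 0]
}}

```text
time_s: 27.55
ee_pos: [533.2, -256.8, 135.5]
ee_rot: [[0.977, -0.214, -0.006], [-0.214, -0.977, 0.002], [-0.006, -0.001, -1.0]]
wrist_force: [-0.1, 0.1, -1.4]
gripper_width: 7.0
```

```bash
python3 -c "
from h import *
hol();plan([537,-253,138],-12.4,1)"
```

```text
hx 577.9 hy -128.6 bottom 35.8 F hx -0.09 hy 0.05 z -1.37 T [0.01 0.03 0.  ] zax [-0.006  0.002 -1.   ] w 7.0 t 27.55
pos [ 533.2 -256.8  135.5] F [-0.08  0.07 -1.37] T [0.01 0.03 0.  ] w 7.0 t 27.55 total turn [-0.05  0.36  0.07]
[[0.0029, -0.0045, -0.0025]]
[-0.05, 0.36, 0.07]
```

Request:
{"method": "carry_out", "body": {
  "linear": [
    [0.001, 0, -0.002],
    [0.0015, 0, -0.001],
    [0.001, 0, 0],
    [0, 0, 0],
    [0, 0, 0]
  ],
  "turn": [
    [0, 0.15, 0],
    [0, 0.15, 0],
    [0, 0, 0],
    [0, 0, 0],
    [0, 0, 0]
  ],
  "jaw": [0, 0, 0, 0, 0]
}}

```text
time_s: 27.97
ee_pos: [536.6, -257.5, 138.1]
ee_rot: [[0.977, -0.214, -0.001], [-0.214, -0.977, 0.002], [-0.002, -0.001, -1.0]]
wrist_force: [-0.6, -0.8, -1.5]
gripper_width: 6.8
```

Request:
{"method": "carry_out", "body": {
  "linear": [
    [0, 0, 0.001],
    [0, 0, 0.001],
    [0, 0, 0]
  ],
  "turn": [
    [0, 0, 0],
    [0, 0, 0],
    [0, 0, 0]
  ],
  "jaw": [0, 0, 0]
}}

```text
time_s: 28.22
ee_pos: [536.8, -257.6, 136.1]
ee_rot: [[0.977, -0.214, -0.001], [-0.214, -0.977, 0.001], [-0.001, -0.001, -1.0]]
wrist_force: [0.2, 0.4, -1.4]
gripper_width: 7.3
```

```bash
python3 -c "
from h import *
hol();plan([537,-253,138],-12.4,1)"
```

```text
hx 581.5 hy -128.5 bottom 36.4 F hx 0.06 hy 0.46 z -1.39 T [ 0.04  0.04 -0.03] zax [-0.001  0.001 -1.   ] w 7.3 t 28.22
pos [ 536.8 -257.6  136.1] F [ 0.16  0.44 -1.39] T [ 0.04  0.04 -0.03] w 7.3 t 28.2167 total turn [-0.07  0.07  0.07]
[[-0.0007, -0.0045, -0.0019]]
[-0.07, 0.07, 0.07]
```

Request:
{"method": "carry_out", "body": {
  "linear": [
    [0.001, 0, 0],
    [0, 0, 0]
  ],
  "turn": [
    [0, 0, 0],
    [0, 0, 0]
  ],
  "jaw": [0, 0]
}}

```text
time_s: 28.38
ee_pos: [537.7, -257.8, 135.9]
ee_rot: [[0.977, -0.214, -0.001], [-0.214, -0.977, 0.002], [-0.002, -0.001, -1.0]]
wrist_force: [1.1, -0.0, -0.6]
gripper_width: 7.2
```

Request:
{"method": "carry_out", "body": {
  "linear": [
    [0, 0, 0.001],
    [0, 0, 0.001],
    [0, 0, 0.001],
    [0, 0, 0]
  ],
  "turn": [
    [0, 0, 0],
    [0, 0, 0],
    [0, 0, 0],
    [0, 0, 0]
  ],
  "jaw": [0, 0, 0, 0]
}}

```text
time_s: 28.72
ee_pos: [538.4, -257.9, 135.0]
ee_rot: [[0.977, -0.214, 0.001], [-0.214, -0.977, 0.0], [0.001, -0.001, -1.0]]
wrist_force: [-0.1, -0.3, -1.1]
gripper_width: 7.2
```

```bash
python3 -c "
from h import *
hol();env.read_camera('scene')
b=env.read_camera('scene');print(cv2.cvtColor(b,cv2.COLOR_BGR2GRAY)[244:262,284:304])"
```

```text
hx 583.2 hy -128.4 bottom 35.3 F hx -0.07 hy -0.30 z -1.10 T [-0.    0.02  0.02] zax [ 0.001  0.    -1.   ] w 7.2 t 28.72
[[116 116 116 123 133 115  62  50  54  66 111 148  75  71  70  52  29  27
   24  26]
 [117 115 113 110 105  93  58  53  52  59  90 112  67  72  72  51  30  23
   22  27]
 [115 115 115 117 115  97  61  51  53  53  65  66  59  76  81  79  39  26
   22  24]
 [115 116 115 116 115 105  79  56  48  52  57  57  60  77  87  96  68  30
   25  25]
 [116 118 115 115 118 112  83  59  52  52  56  62  61  76  90 116 120  60
   27  25]
 [117 117 116 116 115 112 100  74  52  51  53  57  65  78 109 176 209 140
   50  27]
 [117 117 118 117 117 113 101  79  57  52  51  54  64  87 156 229 234 207
   96  33]
 [116 117 119 116 115 116 111  90  70  54  52  53  65  89 162 232 235 220
  145  59]
 [110 117 119 119 116 117 113 103  83  57  51  54  65  99 174 232 236 234
  217 139]
 [107 118 120 118 116 115 117 111  93  71  54  54  70  97 173 232 235 236
  234 206]
 [ 99 113 127 136 120 117 116 113 105  92  58  57  71 102 177 232 235 235
  236 221]
 [ 99 116 172 209 149 119 117 116 113  98  75  61  76 116 193 233 235 236
  236 233]
 [100 129 196 233 217 157 146 146 143 129  94  68  77 121 194 233 235 235
  236 235]
 [ 99 108 171 231 235 231 230 230 229 213 143 102 112 151 207 235 234 235
  236 235]
 [ 96 100 136 199 232 236 236 236 236 234 222 195 214 231 235 236 236 234
  235 236]
 [ 95  98 106 144 206 235 236 236 236 235 235 234 235 236 236 236 236 233
  231 231]
 [ 89  96 101 131 194 232 235 235 236 235 235 235 234 233 232 231 227 212
  195 182]
 [ 69  93  96 105 142 207 233 234 233 232 229 227 213 198 183 163 159 157
  154 148]]
```

Request:
{"method": "carry_out", "body": {
  "linear": [
    [0, 0, -0.0015],
    [0, 0, -0.001],
    [0, -0.0005, 0],
    [0, 0, 0]
  ],
  "turn": [
    [0, 0, 0],
    [0, 0, 0.5],
    [0, 0, 0.5],
    [0, 0, 0]
  ],
  "jaw": [0, 0, 0, 0]
}}

```text
time_s: 29.15
ee_pos: [538.5, -257.4, 136.7]
ee_rot: [[0.973, -0.232, 0.001], [-0.232, -0.973, 0.001], [0.0, -0.001, -1.0]]
wrist_force: [-1.1, 0.6, -0.8]
gripper_width: 7.2
```

```bash
python3 -c "
from h import *
hol();plan([537,-253,138],-13.3,1)"
```

```text
hx 583.2 hy -127.9 bottom 37.0 F hx -1.16 hy 0.30 z -0.79 T [0.02 0.01 0.07] zax [ 0.001  0.001 -1.   ] w 7.2 t 29.15
pos [ 538.5 -257.4  136.7] F [-1.06  0.55 -0.79] T [0.02 0.01 0.07] w 7.2 t 29.15 total turn [-0.06 -0.02 -0.14]
[[-0.0025, -0.0039, -0.0013]]
[-0.06, -0.02, -0.14]
```

Request:
{"method": "carry_out", "body": {
  "linear": [
    [-0.0003, 0, 0.001],
    [-0.0003, 0, 0.001],
    [-0.0002, 0, 0.001],
    [0, 0, 0.0005]
  ],
  "turn": [
    [0, 0, 0],
    [0, 0, 0],
    [0, 0, 0],
    [0, 0, 0]
  ],
  "jaw": [0, 0, 0, 0]
}}

```text
time_s: 29.48
ee_pos: [538.6, -257.4, 134.7]
ee_rot: [[0.973, -0.232, 0.003], [-0.232, -0.973, 0.0], [0.003, -0.001, -1.0]]
wrist_force: [-1.1, 1.2, 3.7]
gripper_width: 6.9
```

Request:
{"method": "carry_out", "body": {
  "linear": [
    [-0.0005, 0, 0.001],
    [0, 0, 0.001],
    [0, 0, 0]
  ],
  "turn": [
    [0, 0, 0],
    [0, 0, 0],
    [0, 0, 0]
  ],
  "jaw": [0, 0, 0]
}}

```text
time_s: 29.73
ee_pos: [538.3, -257.3, 134.8]
ee_rot: [[0.973, -0.232, 0.005], [-0.232, -0.973, -0.001], [0.005, -0.0, -1.0]]
wrist_force: [-1.1, 0.9, 0.6]
gripper_width: 7.2
```

```bash
python3 -c "
from h import *
hol()
b=env.read_camera('scene');g=cv2.cvtColor(b,cv2.COLOR_BGR2GRAY).astype(float)
for r in range(246,256):
    v=g[r,286:297];i=np.where((v[:-1]>84)&(v[1:]<=84))[0]
    print(r,[round(286+k+(v[k]-84)/(v[k]-v[k+1]),2) for k in i])
print(g[255:259,284:302])"
```

```text
hx 583.0 hy -127.8 bottom 35.1 F hx -1.24 hy 0.67 z 0.64 T [-0.07  0.19 -0.05] zax [ 0.005 -0.001 -1.   ] w 7.2 t 29.73
246 [np.float64(289.36), np.float64(295.36)]
247 [np.float64(289.79)]
248 [np.float64(290.04)]
249 [np.float64(290.6)]
250 [np.float64(290.59)]
251 [np.float64(291.24)]
252 [np.float64(291.54)]
253 [np.float64(292.2)]
254 [np.float64(292.7)]
255 [np.float64(293.5)]
[[ 99. 116. 171. 210. 149. 122. 117. 117. 114.  98.  70.  62.  82. 139.
  214. 234. 235. 235.]
 [100. 128. 195. 233. 216. 157. 146. 146. 141. 131.  96.  68.  84. 135.
  210. 234. 235. 236.]
 [ 98. 108. 170. 232. 235. 232. 231. 231. 230. 212. 142. 106. 115. 160.
  217. 234. 235. 235.]
 [ 97. 101. 134. 200. 233. 236. 236. 236. 236. 233. 222. 196. 215. 231.
  234. 237. 236. 234.]]
```

Request:
{"method": "carry_out", "body": {
  "linear": [
    [0, 0, -0.0015],
    [0, -0.001, -0.001],
    [0, -0.001, 0],
    [0, 0, 0],
    [0, 0, 0]
  ],
  "turn": [
    [0, 0, 0],
    [0, -0.2, -0.2],
    [0, 0, 0],
    [0, 0, 0],
    [0, 0, 0]
  ],
  "jaw": [0, 0, 0, 0, 0]
}}

```text
time_s: 30.2
ee_pos: [538.5, -255.0, 135.7]
ee_rot: [[0.974, -0.229, -0.0], [-0.229, -0.974, 0.001], [-0.0, -0.001, -1.0]]
wrist_force: [0.8, 0.2, -0.1]
gripper_width: 7.3
```

```bash
python3 -c "
from h import *
hol();plan([537,-253,138],-13.0,1)"
```

```text
hx 582.7 hy -125.6 bottom 36.0 F hx 0.75 hy 0.34 z -0.14 T [ 0.    0.02 -0.02] zax [-0.     0.001 -1.   ] w 7.3 t 30.20
pos [ 538.5 -255.   135.7] F [ 0.81  0.16 -0.14] T [ 0.    0.02 -0.02] w 7.3 t 30.2 total turn [-0.05  0.02 -0.22]
[[-0.0019, -0.0016, -0.0023]]
[-0.05, 0.02, -0.22]
```

Bottom at hx 582.7, hy −125.6: descend.

Request:
{"method": "carry_out", "body": {
  "linear": [
    [0, 0, 0.001],
    [0, 0, 0.001],
    [0, 0, 0.001],
    [0, 0, 0.001]
  ],
  "turn": [
    [0, 0, -0.1],
    [0, 0, 0],
    [0, 0, 0],
    [0, 0, 0]
  ],
  "jaw": [0, 0, 0, 0]
}}

```text
time_s: 30.53
ee_pos: [538.6, -254.9, 130.9]
ee_rot: [[0.974, -0.227, -0.001], [-0.227, -0.974, 0.001], [-0.001, -0.001, -1.0]]
wrist_force: [-0.9, -0.1, -1.3]
gripper_width: 7.3
```

Request:
{"method": "carry_out", "body": {
  "linear": [
    [0, 0, 0.001],
    [0, 0, 0.001],
    [0, 0, 0]
  ],
  "turn": [
    [0, 0, 0],
    [0, 0, 0],
    [0, 0, 0]
  ],
  "jaw": [0, 0, 0]
}}

```text
time_s: 30.78
ee_pos: [538.2, -254.8, 128.1]
ee_rot: [[0.974, -0.227, -0.001], [-0.227, -0.974, 0.002], [-0.002, -0.001, -1.0]]
wrist_force: [0.1, -0.4, -1.3]
gripper_width: 7.0
```

```bash
python3 -c "
from h import *
hol()"
```

```text
hx 582.3 hy -125.5 bottom 28.4 F hx 0.16 hy -0.38 z -1.25 T [ 0.01 -0.04  0.02] zax [-0.001  0.002 -1.   ] w 7.0 t 30.78
```

In the slot (bottom 28.4). Continue down to the floor (TCP ≈109.7), then open, then retreat upward.

Request:
{"method": "carry_out", "body": {
  "linear": [
    [0.0002, 0, 0.002],
    [0.0001, 0, 0.002],
    [0, 0, 0.002],
    [0, 0, 0.002],
    [0, 0, 0.002],
    [0, 0, 0.002],
    [0, 0, 0.001],
    [0, 0, 0]
  ],
  "turn": [
    [0, 0, 0],
    [0, 0, 0],
    [0, 0, 0],
    [0, 0, 0],
    [0, 0, 0],
    [0, 0, 0],
    [0, 0, 0],
    [0, 0, 0]
  ],
  "jaw": [0, 0, 0, 0, 0, 0, 0, 0]
}}

```text
time_s: 31.45
ee_pos: [538.4, -254.8, 113.5]
ee_rot: [[0.974, -0.227, -0.002], [-0.227, -0.974, 0.002], [-0.002, -0.001, -1.0]]
wrist_force: [0.7, 0.3, -1.0]
gripper_width: 7.3
```

Request:
{"method": "carry_out", "body": {
  "linear": [
    [0, 0, 0.001],
    [0, 0, 0.001],
    [0, 0, 0.001],
    [0, 0, 0.001],
    [0, 0, 0.001],
    [0, 0, 0]
  ],
  "turn": [
    [0, 0, 0],
    [0, 0, 0],
    [0, 0, 0],
    [0, 0, 0],
    [0, 0, 0],
    [0, 0, 0]
  ],
  "jaw": [0, 0, 0, 0, 0, 0]
}}

```text
time_s: 31.95
ee_pos: [539.3, -255.1, 110.2]
ee_rot: [[0.974, -0.227, 0.001], [-0.227, -0.974, 0.0], [0.001, -0.001, -1.0]]
wrist_force: [-0.4, -0.8, -1.0]
gripper_width: 7.2
```

```bash
python3 -c "
from h import *
hol()"
```

```text
hx 583.4 hy -125.5 bottom 10.5 F hx -0.26 hy -0.85 z -0.97 T [ 0.03  0.03 -0.01] zax [ 0.001  0.    -1.   ] w 7.2 t 31.95
```

Request:
{"method": "carry_out", "body": {
  "linear": [
    [0, 0, 0],
    [0, 0, 0],
    [0, 0, 0],
    [0, 0, 0],
    [0, 0, 0],
    [0, 0, 0]
  ],
  "turn": [
    [0, 0, 0],
    [0, 0, 0],
    [0, 0, 0],
    [0, 0, 0],
    [0, 0, 0],
    [0, 0, 0]
  ],
  "jaw": [0.12, 0.15, 0.2, 0.3, 0.4, 0.4]
}}

```text
time_s: 32.45
ee_pos: [540.0, -255.6, 110.6]
ee_rot: [[0.974, -0.227, 0.002], [-0.227, -0.974, -0.001], [0.002, -0.0, -1.0]]
wrist_force: [0.3, -0.5, 0.5]
gripper_width: 34.0
```

Request:
{"method": "carry_out", "body": {
  "linear": [
    [0, 0, -0.003],
    [0, 0, -0.006],
    [0, 0, -0.01],
    [0, 0, -0.014],
    [0, 0, -0.016],
    [0, 0, -0.016],
    [0, 0, -0.01],
    [0, 0, 0]
  ],
  "turn": [
    [0, 0, 0],
    [0, 0, 0],
    [0, 0, 0],
    [0, 0, 0],
    [0, 0, 0],
    [0, 0, 0],
    [0, 0, 0],
    [0, 0, 0]
  ],
  "jaw": [0.4, 0.4, 0.4, 0.4, 0.4, 0.4, 0.4, 0.4]
}}

```text
time_s: 33.12
ee_pos: [539.3, -255.3, 193.0]
ee_rot: [[0.974, -0.227, 0.002], [-0.227, -0.974, -0.001], [0.003, -0.0, -1.0]]
wrist_force: [-0.2, -0.3, 0.9]
gripper_width: 34.2
```

```bash
python3 -c "
from h import *
hol()
b=env.read_camera('scene');t=env.read_camera('top')
cv2.imwrite('pics/s10.png',np.hstack([cv2.resize(b[150:275,210:315],None,fx=4.5,fy=4.5,interpolation=cv2.INTER_CUBIC),cv2.resize(t[150:275,300:365],None,fx=4.5,fy=4.5,interpolation=cv2.INTER_CUBIC)]))"
```

```text
hx 583.5 hy -125.7 bottom 93.3 F hx -0.09 hy -0.36 z 0.90 T [ 0.   -0.01 -0.  ] zax [ 0.002 -0.001 -1.   ] w 34.2 t 33.12
```

View pics/s10.png

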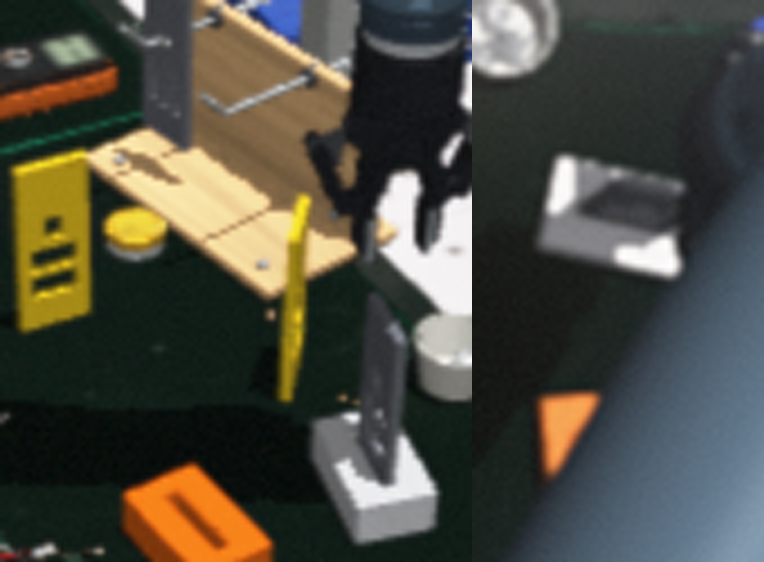

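```bash
python3 -c "
from bench import env
print(env.hand_in(), env.get_state()['time_s'])"
```

```text
the job is handed in; nothing more can be done
the job is handed in; nothing more can be done
```

The two-window mask is off the right peg, standing upright in the aluminium holder's slot and released, and I handed the job in at about 33 s. No verdict was reported.

**Taking it off:** I lifted the mask 9 mm to clear the peg, then drew it out. I felt the bend after about 42 mm and followed it at 45° past the tip. Every wrist-force reading on the way out stayed under about 2 N, against the 12 N limit. The readings were taken between short moves, not continuously.

**Placing it:** My first estimate of the slot was a few millimetres off. The mask's lower end touched the holder's top several times, with at most about 8 N on it. I corrected the position by comparing the mask's edge with the slot rim in the same camera view, and it then slid in and stopped at 10.5 mm, where the slot floor is at 10 mm.

**Last checks:** The final picture shows:
- the mask upright in the slot, with the open gripper well above it;
- the other mask still hanging;
- the tin, cup, multimeter and look-alikes apparently where they were.

I did not measure the bystanders afterwards, and the spool, driver, board and tape were outside that picture.

**Disagreements:**
- The fingertips seemed to sit about 25–30 mm higher in the images than the reported tool position. My first close missed above the mask, and I regripped lower.
- The two cameras put the holder 2–3 mm apart.

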